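Load the rocking mixer with the anticoagulated blood tubes

ROBOT

A 7-joint arm with a two-finger parallel gripper is mounted at the origin on a cart in front of the work surface, level with it; the furniture and walls round the work are solid. World frame = base frame: x ahead of the robot, y to its left, z up, the work surface at z = 0. Lengths are in mm, angles in rad, forces in N, time in s.
With the tool pointing down it reaches from about 425 to 875 mm from the base axis. Payload 8.4 kg.
Tool frame: the origin (TCP) lies at the very end of the fingers, on their centre line; the grasp point (between the pads) lies 19 mm behind it (arm.grasp_offset is the z of the grasp point in the tool frame, in mm); z points along the fingers, y is the line along which they close (so a half turn about z gives the same grasp; the last joint's range is limited). The gripper opens to 85 mm and grips with 20 to 120 N. Pads are 22 mm wide; open, the fingers measure 114 mm over their backs; the gripper's body (76 mm by 85 mm) begins 54 mm behind the grasp point. The pads swing forward as they close: fully open they stand 13 mm farther back than shut.
Start: joints at [-1.333, 0.333, 0.04, 1.465, -0.013, 1.343, -0.059], TCP at [214.805, 613.452, 231.308] pointing down, gripper open.
Joint ranges: [-2.58, 2.58], [-0.38, 2.09], [-1.3, 1.39], [0.25, 2.4], [-1.5, 4.64], [0.08, 2.09], [-2.65, 2.65]. Speed limits (rad/s): [2.22, 2.22, 2.79, 2.79, 3.14, 3.14, 3.14].

INTERFACE

Orientations are given as a 3x3 rotation matrix whose columns are the frame's x, y, z axes.
In Python, from station import arm gives the robot as it stands. The module is installed in compiled form; this text tells all that it offers.
- The arm moves only by the tool drive_tool, never from a script. Its argument "steps" is text: rows parted by semicolons, each of 6 numbers parted by spaces: the shift along the tool's x, y, z in mm, then the turn, a rotation vector about the tool's x, y, z in degrees. In form: x y z rx ry rz; .... A call has 1 to 20 rows; each row is the pose to reach, as a shift and turn from the pose commanded when the call began, along the tool's axes at that moment; what a row does not reach only later rows make up. A row lasts 1/12 s, in which the tool goes at most 41.7 mm and 7.16 degrees, less where a joint would pass 70% of its speed; a pose out of reach is approached as far as the arm can. A call with a gripper value outside its range is refused whole. "gripper" is the opening in per cent of the stroke, from 0 (shut) to 100 (fully open), set as the call begins (left out, the last holds). The fingers move at their own pace and stop on an object; "squeeze" is the grip in N (left out, the last holds). Time passes only in rows, so rows that repeat a pose let the fingers close. It gives the time, the measured TCP pose, the force, the opening and the grip force at its end, in the units of the state.
- arm.sense(): the state, without advancing time (a new reading comes with each control period).
- arm.snapshot(name): name is "side" or "top" or "wrist"; returns (picture, depth): 384x512x3 uint8, red, green, blue; 384x512 float32, mm along the optical axis (not along the pixel's ray), 0 where there is no reading.
- arm.calibration(name): a dict with "mtx" (3x3 intrinsics, pixels), "k1" (the pictures are not rectified: a ray, as slopes to the right and down, at radius r is drawn at 1 + k1 r^2 times it, then the intrinsics apply), "origin" and "attitude" of the camera in the world; the wrist camera has in their place "mount" (4x4, takes a point from camera to tool coordinates, whose origin is the TCP and whose axes are the flange's). Camera axes: x right, y down, z forward; pixel columns grow to the right and rows downward; lengths in mm; the calibration is good to about 2 mm. A picture is of the moment at which its call begins: read the wrist's pose just before it. calibration takes no time and is no camera call.
- arm.finish_job(): hands the job in; it is judged then, once.
The state is a dict: "time_s": time; "joint_pos": joint angles; "qd": joint speeds; "joint_torque": joint torques, N m; "eef_pos": TCP position; "tool_rot": TCP orientation; "wrist_force": force on the tool from outside, world axes, zero at the start; "ft_torque": the same for the moment, N m; "opening": finger opening in mm; "finger_force": force on a finger pad.
Only numpy, scipy, OpenCV 4.12 (cv2) and the standard library are available. Lean on these libraries where they do the work, as an engineer would, in place of code of your own. Each camera call takes 0.05 s, during which the arm holds its last target. There are 200 camera calls.

TASK

Put the lavender-capped blood tubes that lie in the white cradle on the rocking mixer: fold its clear cover well back, lay each lavender tube (either way round) in a place of its own, down in the notches of both black rails, close the cover fully over them, and only then flip the toggle switch over to on. The red-capped tube must not be mixed: leave it in the cradle, and do not disturb the dish, the marker and the vial behind.

Things in the scene. Friction and masses are not known exactly. Their poses are not given: they have to be found in the camera images.
- tube_a: lavender-capped blood tube, 75 mm long, 12 g, may be absent (None). Origin: centre of its round bottom end; own z axis runs along the tube to the cap. Glass body 13 mm across from 0 to 62 mm along z; cap 17 mm across from 62 to 75 mm. Its mid point, 31 mm from the origin, belongs over the middle of a place, halfway between the rails, so that the cap is clear of them. All the tubes start lying on their sides in the cradle, caps to its +x side.
- tube_b: lavender-capped blood tube, 75 mm long, 12 g, may be absent (None). Origin: centre of its round bottom end; own z axis runs along the tube to the cap. Glass body 13 mm across from 0 to 62 mm along z; cap 17 mm across from 62 to 75 mm. Its mid point, 31 mm from the origin, belongs over the middle of a place, halfway between the rails, so that the cap is clear of them. All the tubes start lying on their sides in the cradle, caps to its +x side.
- tube_c: lavender-capped blood tube, 75 mm long, 12 g, may be absent (None). Origin: centre of its round bottom end; own z axis runs along the tube to the cap. Glass body 13 mm across from 0 to 62 mm along z; cap 17 mm across from 62 to 75 mm. Its mid point, 31 mm from the origin, belongs over the middle of a place, halfway between the rails, so that the cap is clear of them. All the tubes start lying on their sides in the cradle, caps to its +x side.
- tube_d: lavender-capped blood tube, 75 mm long, 12 g, may be absent (None). Origin: centre of its round bottom end; own z axis runs along the tube to the cap. Glass body 13 mm across from 0 to 62 mm along z; cap 17 mm across from 62 to 75 mm. Its mid point, 31 mm from the origin, belongs over the middle of a place, halfway between the rails, so that the cap is clear of them. All the tubes start lying on their sides in the cradle, caps to its +x side.
- tube_e: lavender-capped blood tube, 75 mm long, 12 g, may be absent (None). Origin: centre of its round bottom end; own z axis runs along the tube to the cap. Glass body 13 mm across from 0 to 62 mm along z; cap 17 mm across from 62 to 75 mm. Its mid point, 31 mm from the origin, belongs over the middle of a place, halfway between the rails, so that the cap is clear of them. All the tubes start lying on their sides in the cradle, caps to its +x side.
- serum_tube: red-capped blood tube, same size and shape as the lavender ones, lying in the cradle among them. It stays there. Origin at its bottom end, z axis to the cap
- cradle: white plastic tube cradle, loose, 700 g, a 104 x 280 x 5 mm plate on the 2 mm thick bench pad with two notched rails along its y axis, 29 mm above the plate, 5.6 mm thick, centred at x = -21 and +21 mm (36 mm clear between them). Six places at y = 110, 66, 22, -22, -66, -110 mm: a tube lies along x in two 90-degree V notches, 10 mm deep, its axis 33 mm above the cradle's underside, its mid point over x = 0. Origin: centre of the underside
- mixer: rocking tube mixer, fixed, white base 120 (x) x 288 (y) mm; origin under its centre, resting on the bench pad; front (cover pull side) looks to its -x. A tilting platform, centred at y = +22 mm, its tilt axis 54 mm above the origin, carries five tube places under a hinged clear cover; at y = -118 mm a control pod, top 59 mm above the origin, carries the toggle switch
- platform (a joint): tilt of the mixer's platform about the mixer's y axis, rad; positive = front (-x) edge up. It stands anywhere from -0.15 to 0.15 and is held there by its stiff gearbox (about 1.3 N m)
- slot0 (a point): centre of place 0 of the mixer (0 at +y, 44 mm apart): where the mid point of a seated tube (on its axis, 31 mm from its bottom end) lies. x axis = direction of a tube lying there (sloping with the platform, either end may carry the cap), z = up from the platform. Two black notched rails as in the cradle (V notches 10 mm deep at x = -21 and +21 mm, 36 mm clear between the rails), platform plate 28 mm below this point, notch crests 1 mm above it
- slot1 (a point): centre of place 1 of the mixer (0 at +y, 44 mm apart): where the mid point of a seated tube (on its axis, 31 mm from its bottom end) lies. x axis = direction of a tube lying there (sloping with the platform, either end may carry the cap), z = up from the platform. Two black notched rails as in the cradle (V notches 10 mm deep at x = -21 and +21 mm, 36 mm clear between the rails), platform plate 28 mm below this point, notch crests 1 mm above it
- slot2 (a point): centre of place 2 of the mixer (0 at +y, 44 mm apart): where the mid point of a seated tube (on its axis, 31 mm from its bottom end) lies. x axis = direction of a tube lying there (sloping with the platform, either end may carry the cap), z = up from the platform. Two black notched rails as in the cradle (V notches 10 mm deep at x = -21 and +21 mm, 36 mm clear between the rails), platform plate 28 mm below this point, notch crests 1 mm above it
- slot3 (a point): centre of place 3 of the mixer (0 at +y, 44 mm apart): where the mid point of a seated tube (on its axis, 31 mm from its bottom end) lies. x axis = direction of a tube lying there (sloping with the platform, either end may carry the cap), z = up from the platform. Two black notched rails as in the cradle (V notches 10 mm deep at x = -21 and +21 mm, 36 mm clear between the rails), platform plate 28 mm below this point, notch crests 1 mm above it
- slot4 (a point): centre of place 4 of the mixer (0 at +y, 44 mm apart): where the mid point of a seated tube (on its axis, 31 mm from its bottom end) lies. x axis = direction of a tube lying there (sloping with the platform, either end may carry the cap), z = up from the platform. Two black notched rails as in the cradle (V notches 10 mm deep at x = -21 and +21 mm, 36 mm clear between the rails), platform plate 28 mm below this point, notch crests 1 mm above it
- cover (a joint): angle of the mixer's clear retaining cover with grey rim, rad: 0 = closed, flat above the tubes; grows as its front is lifted and folded back; stops at 1.85, stays where left (under 1 N at the pull). Closed, its underside is 11.5 mm above the tubes' axes: it cannot close over an unseated tube. 220 mm wide, 109 mm deep. Folded back, it stands 137 mm above its hinge, pull included: carry nothing into it
- cover_hinge (a point): middle of the cover's hinge line, which runs along the mixer's y axis 52 mm behind the middle of the places
- cover_pull (a point): centre of the red pull at the middle of the cover's front edge: a round bar 12 mm across and 22 mm long, lying along the mixer's y axis on a neck 10 mm wide, 22 mm clear of the cover's rim. 137 mm from the hinge. Pinched by its two ends (closing along the mixer's y), it pivots between the fingers as the cover swings
- power (a joint): the mixer's toggle switch, rad: 0 = off, leaning to the mixer's front (-x); 0.9 = on, leaning to the rear (+x); stays where it is put
- power_tip (a point): tip of the metal toggle bat, which is 28 mm long and 9 mm thick at the tip; its pivot is 4 mm above the pod's top at x = -20, y = -118 mm of the mixer; under 3 N at the tip moves it
- dish: petri dish with pink medium, 59 mm across, 15 mm high, standing behind the work; leave it alone
- marker: black marker pen, 135 mm long, lying behind the work; leave it alone
- vial: small reagent vial with a blue cap, 23 mm across, 40 mm high; leave it alone

How it is judged (in metres and radians):
On the way, in this order (a step that is already met when the one before it is completed fails the run):
1. the cover is folded back past upright, the switch still off (value of joint cover above 1.4 rad and value of joint power below 0.3 rad), for 0.2 s.
2. every lavender tube that is there lies in a place of the mixer, let go, the cover still open and the switch off (((distance between tube_a and slot0 between 0.021 and 0.041 m and angle between the z axis of tube_a and the x axis of slot0, either way round below 0.12 rad and y of tube_a in the frame of slot0 between -0.007 and 0.007 m and z of tube_a in the frame of slot0 between -0.007 and 0.007 m) or (distance between tube_a and slot1 between 0.021 and 0.041 m and angle between the z axis of tube_a and the x axis of slot1, either way round below 0.12 rad and y of tube_a in the frame of slot1 between -0.007 and 0.007 m and z of tube_a in the frame of slot1 between -0.007 and 0.007 m) or (distance between tube_a and slot2 between 0.021 and 0.041 m and angle between the z axis of tube_a and the x axis of slot2, either way round below 0.12 rad and y of tube_a in the frame of slot2 between -0.007 and 0.007 m and z of tube_a in the frame of slot2 between -0.007 and 0.007 m) or (distance between tube_a and slot3 between 0.021 and 0.041 m and angle between the z axis of tube_a and the x axis of slot3, either way round below 0.12 rad and y of tube_a in the frame of slot3 between -0.007 and 0.007 m and z of tube_a in the frame of slot3 between -0.007 and 0.007 m) or (distance between tube_a and slot4 between 0.021 and 0.041 m and angle between the z axis of tube_a and the x axis of slot4, either way round below 0.12 rad and y of tube_a in the frame of slot4 between -0.007 and 0.007 m and z of tube_a in the frame of slot4 between -0.007 and 0.007 m)) and ((distance between tube_b and slot0 between 0.021 and 0.041 m and angle between the z axis of tube_b and the x axis of slot0, either way round below 0.12 rad and y of tube_b in the frame of slot0 between -0.007 and 0.007 m and z of tube_b in the frame of slot0 between -0.007 and 0.007 m) or (distance between tube_b and slot1 between 0.021 and 0.041 m and angle between the z axis of tube_b and the x axis of slot1, either way round below 0.12 rad and y of tube_b in the frame of slot1 between -0.007 and 0.007 m and z of tube_b in the frame of slot1 between -0.007 and 0.007 m) or (distance between tube_b and slot2 between 0.021 and 0.041 m and angle between the z axis of tube_b and the x axis of slot2, either way round below 0.12 rad and y of tube_b in the frame of slot2 between -0.007 and 0.007 m and z of tube_b in the frame of slot2 between -0.007 and 0.007 m) or (distance between tube_b and slot3 between 0.021 and 0.041 m and angle between the z axis of tube_b and the x axis of slot3, either way round below 0.12 rad and y of tube_b in the frame of slot3 between -0.007 and 0.007 m and z of tube_b in the frame of slot3 between -0.007 and 0.007 m) or (distance between tube_b and slot4 between 0.021 and 0.041 m and angle between the z axis of tube_b and the x axis of slot4, either way round below 0.12 rad and y of tube_b in the frame of slot4 between -0.007 and 0.007 m and z of tube_b in the frame of slot4 between -0.007 and 0.007 m)) and ((distance between tube_c and slot0 between 0.021 and 0.041 m and angle between the z axis of tube_c and the x axis of slot0, either way round below 0.12 rad and y of tube_c in the frame of slot0 between -0.007 and 0.007 m and z of tube_c in the frame of slot0 between -0.007 and 0.007 m) or (distance between tube_c and slot1 between 0.021 and 0.041 m and angle between the z axis of tube_c and the x axis of slot1, either way round below 0.12 rad and y of tube_c in the frame of slot1 between -0.007 and 0.007 m and z of tube_c in the frame of slot1 between -0.007 and 0.007 m) or (distance between tube_c and slot2 between 0.021 and 0.041 m and angle between the z axis of tube_c and the x axis of slot2, either way round below 0.12 rad and y of tube_c in the frame of slot2 between -0.007 and 0.007 m and z of tube_c in the frame of slot2 between -0.007 and 0.007 m) or (distance between tube_c and slot3 between 0.021 and 0.041 m and angle between the z axis of tube_c and the x axis of slot3, either way round below 0.12 rad and y of tube_c in the frame of slot3 between -0.007 and 0.007 m and z of tube_c in the frame of slot3 between -0.007 and 0.007 m) or (distance between tube_c and slot4 between 0.021 and 0.041 m and angle between the z axis of tube_c and the x axis of slot4, either way round below 0.12 rad and y of tube_c in the frame of slot4 between -0.007 and 0.007 m and z of tube_c in the frame of slot4 between -0.007 and 0.007 m)) and ((distance between tube_d and slot0 between 0.021 and 0.041 m and angle between the z axis of tube_d and the x axis of slot0, either way round below 0.12 rad and y of tube_d in the frame of slot0 between -0.007 and 0.007 m and z of tube_d in the frame of slot0 between -0.007 and 0.007 m) or (distance between tube_d and slot1 between 0.021 and 0.041 m and angle between the z axis of tube_d and the x axis of slot1, either way round below 0.12 rad and y of tube_d in the frame of slot1 between -0.007 and 0.007 m and z of tube_d in the frame of slot1 between -0.007 and 0.007 m) or (distance between tube_d and slot2 between 0.021 and 0.041 m and angle between the z axis of tube_d and the x axis of slot2, either way round below 0.12 rad and y of tube_d in the frame of slot2 between -0.007 and 0.007 m and z of tube_d in the frame of slot2 between -0.007 and 0.007 m) or (distance between tube_d and slot3 between 0.021 and 0.041 m and angle between the z axis of tube_d and the x axis of slot3, either way round below 0.12 rad and y of tube_d in the frame of slot3 between -0.007 and 0.007 m and z of tube_d in the frame of slot3 between -0.007 and 0.007 m) or (distance between tube_d and slot4 between 0.021 and 0.041 m and angle between the z axis of tube_d and the x axis of slot4, either way round below 0.12 rad and y of tube_d in the frame of slot4 between -0.007 and 0.007 m and z of tube_d in the frame of slot4 between -0.007 and 0.007 m)) and ((distance between tube_e and slot0 between 0.021 and 0.041 m and angle between the z axis of tube_e and the x axis of slot0, either way round below 0.12 rad and y of tube_e in the frame of slot0 between -0.007 and 0.007 m and z of tube_e in the frame of slot0 between -0.007 and 0.007 m) or (distance between tube_e and slot1 between 0.021 and 0.041 m and angle between the z axis of tube_e and the x axis of slot1, either way round below 0.12 rad and y of tube_e in the frame of slot1 between -0.007 and 0.007 m and z of tube_e in the frame of slot1 between -0.007 and 0.007 m) or (distance between tube_e and slot2 between 0.021 and 0.041 m and angle between the z axis of tube_e and the x axis of slot2, either way round below 0.12 rad and y of tube_e in the frame of slot2 between -0.007 and 0.007 m and z of tube_e in the frame of slot2 between -0.007 and 0.007 m) or (distance between tube_e and slot3 between 0.021 and 0.041 m and angle between the z axis of tube_e and the x axis of slot3, either way round below 0.12 rad and y of tube_e in the frame of slot3 between -0.007 and 0.007 m and z of tube_e in the frame of slot3 between -0.007 and 0.007 m) or (distance between tube_e and slot4 between 0.021 and 0.041 m and angle between the z axis of tube_e and the x axis of slot4, either way round below 0.12 rad and y of tube_e in the frame of slot4 between -0.007 and 0.007 m and z of tube_e in the frame of slot4 between -0.007 and 0.007 m)) and value of joint cover above 1 rad and value of joint power below 0.3 rad and contact force between the fingers and tube_a below 0.1 N and contact force between the fingers and tube_b below 0.1 N and contact force between the fingers and tube_c below 0.1 N and contact force between the fingers and tube_d below 0.1 N and contact force between the fingers and tube_e below 0.1 N), for 0.2 s.
3. the cover is closed, the switch still off (value of joint cover below 0.06 rad and value of joint power below 0.3 rad), for 0.2 s.
4. the switch is on (value of joint power above 0.7 rad), for 0.2 s.
At the end, for the whole second after the job is handed in: Every lavender tube present lies at rest in a place of the mixer (bottom end 21 to 41 mm from its centre, within 7 mm of its line, within 0.12 rad of its direction), the cover is closed (under 0.06 rad), the switch on (over 0.7 rad), and the red-capped tube lies in the cradle (((distance between tube_a and slot0 between 0.021 and 0.041 m and angle between the z axis of tube_a and the x axis of slot0, either way round below 0.12 rad and y of tube_a in the frame of slot0 between -0.007 and 0.007 m and z of tube_a in the frame of slot0 between -0.007 and 0.007 m) or (distance between tube_a and slot1 between 0.021 and 0.041 m and angle between the z axis of tube_a and the x axis of slot1, either way round below 0.12 rad and y of tube_a in the frame of slot1 between -0.007 and 0.007 m and z of tube_a in the frame of slot1 between -0.007 and 0.007 m) or (distance between tube_a and slot2 between 0.021 and 0.041 m and angle between the z axis of tube_a and the x axis of slot2, either way round below 0.12 rad and y of tube_a in the frame of slot2 between -0.007 and 0.007 m and z of tube_a in the frame of slot2 between -0.007 and 0.007 m) or (distance between tube_a and slot3 between 0.021 and 0.041 m and angle between the z axis of tube_a and the x axis of slot3, either way round below 0.12 rad and y of tube_a in the frame of slot3 between -0.007 and 0.007 m and z of tube_a in the frame of slot3 between -0.007 and 0.007 m) or (distance between tube_a and slot4 between 0.021 and 0.041 m and angle between the z axis of tube_a and the x axis of slot4, either way round below 0.12 rad and y of tube_a in the frame of slot4 between -0.007 and 0.007 m and z of tube_a in the frame of slot4 between -0.007 and 0.007 m)) and ((distance between tube_b and slot0 between 0.021 and 0.041 m and angle between the z axis of tube_b and the x axis of slot0, either way round below 0.12 rad and y of tube_b in the frame of slot0 between -0.007 and 0.007 m and z of tube_b in the frame of slot0 between -0.007 and 0.007 m) or (distance between tube_b and slot1 between 0.021 and 0.041 m and angle between the z axis of tube_b and the x axis of slot1, either way round below 0.12 rad and y of tube_b in the frame of slot1 between -0.007 and 0.007 m and z of tube_b in the frame of slot1 between -0.007 and 0.007 m) or (distance between tube_b and slot2 between 0.021 and 0.041 m and angle between the z axis of tube_b and the x axis of slot2, either way round below 0.12 rad and y of tube_b in the frame of slot2 between -0.007 and 0.007 m and z of tube_b in the frame of slot2 between -0.007 and 0.007 m) or (distance between tube_b and slot3 between 0.021 and 0.041 m and angle between the z axis of tube_b and the x axis of slot3, either way round below 0.12 rad and y of tube_b in the frame of slot3 between -0.007 and 0.007 m and z of tube_b in the frame of slot3 between -0.007 and 0.007 m) or (distance between tube_b and slot4 between 0.021 and 0.041 m and angle between the z axis of tube_b and the x axis of slot4, either way round below 0.12 rad and y of tube_b in the frame of slot4 between -0.007 and 0.007 m and z of tube_b in the frame of slot4 between -0.007 and 0.007 m)) and ((distance between tube_c and slot0 between 0.021 and 0.041 m and angle between the z axis of tube_c and the x axis of slot0, either way round below 0.12 rad and y of tube_c in the frame of slot0 between -0.007 and 0.007 m and z of tube_c in the frame of slot0 between -0.007 and 0.007 m) or (distance between tube_c and slot1 between 0.021 and 0.041 m and angle between the z axis of tube_c and the x axis of slot1, either way round below 0.12 rad and y of tube_c in the frame of slot1 between -0.007 and 0.007 m and z of tube_c in the frame of slot1 between -0.007 and 0.007 m) or (distance between tube_c and slot2 between 0.021 and 0.041 m and angle between the z axis of tube_c and the x axis of slot2, either way round below 0.12 rad and y of tube_c in the frame of slot2 between -0.007 and 0.007 m and z of tube_c in the frame of slot2 between -0.007 and 0.007 m) or (distance between tube_c and slot3 between 0.021 and 0.041 m and angle between the z axis of tube_c and the x axis of slot3, either way round below 0.12 rad and y of tube_c in the frame of slot3 between -0.007 and 0.007 m and z of tube_c in the frame of slot3 between -0.007 and 0.007 m) or (distance between tube_c and slot4 between 0.021 and 0.041 m and angle between the z axis of tube_c and the x axis of slot4, either way round below 0.12 rad and y of tube_c in the frame of slot4 between -0.007 and 0.007 m and z of tube_c in the frame of slot4 between -0.007 and 0.007 m)) and ((distance between tube_d and slot0 between 0.021 and 0.041 m and angle between the z axis of tube_d and the x axis of slot0, either way round below 0.12 rad and y of tube_d in the frame of slot0 between -0.007 and 0.007 m and z of tube_d in the frame of slot0 between -0.007 and 0.007 m) or (distance between tube_d and slot1 between 0.021 and 0.041 m and angle between the z axis of tube_d and the x axis of slot1, either way round below 0.12 rad and y of tube_d in the frame of slot1 between -0.007 and 0.007 m and z of tube_d in the frame of slot1 between -0.007 and 0.007 m) or (distance between tube_d and slot2 between 0.021 and 0.041 m and angle between the z axis of tube_d and the x axis of slot2, either way round below 0.12 rad and y of tube_d in the frame of slot2 between -0.007 and 0.007 m and z of tube_d in the frame of slot2 between -0.007 and 0.007 m) or (distance between tube_d and slot3 between 0.021 and 0.041 m and angle between the z axis of tube_d and the x axis of slot3, either way round below 0.12 rad and y of tube_d in the frame of slot3 between -0.007 and 0.007 m and z of tube_d in the frame of slot3 between -0.007 and 0.007 m) or (distance between tube_d and slot4 between 0.021 and 0.041 m and angle between the z axis of tube_d and the x axis of slot4, either way round below 0.12 rad and y of tube_d in the frame of slot4 between -0.007 and 0.007 m and z of tube_d in the frame of slot4 between -0.007 and 0.007 m)) and ((distance between tube_e and slot0 between 0.021 and 0.041 m and angle between the z axis of tube_e and the x axis of slot0, either way round below 0.12 rad and y of tube_e in the frame of slot0 between -0.007 and 0.007 m and z of tube_e in the frame of slot0 between -0.007 and 0.007 m) or (distance between tube_e and slot1 between 0.021 and 0.041 m and angle between the z axis of tube_e and the x axis of slot1, either way round below 0.12 rad and y of tube_e in the frame of slot1 between -0.007 and 0.007 m and z of tube_e in the frame of slot1 between -0.007 and 0.007 m) or (distance between tube_e and slot2 between 0.021 and 0.041 m and angle between the z axis of tube_e and the x axis of slot2, either way round below 0.12 rad and y of tube_e in the frame of slot2 between -0.007 and 0.007 m and z of tube_e in the frame of slot2 between -0.007 and 0.007 m) or (distance between tube_e and slot3 between 0.021 and 0.041 m and angle between the z axis of tube_e and the x axis of slot3, either way round below 0.12 rad and y of tube_e in the frame of slot3 between -0.007 and 0.007 m and z of tube_e in the frame of slot3 between -0.007 and 0.007 m) or (distance between tube_e and slot4 between 0.021 and 0.041 m and angle between the z axis of tube_e and the x axis of slot4, either way round below 0.12 rad and y of tube_e in the frame of slot4 between -0.007 and 0.007 m and z of tube_e in the frame of slot4 between -0.007 and 0.007 m)) and value of joint cover below 0.06 rad and value of joint power above 0.7 rad and horizontal distance between serum_tube and cradle below 0.16 m and height (world z) of serum_tube below 0.06 m and linear speed of each of tube_a, tube_b, tube_c, tube_d, tube_e, serum_tube below 0.03 m/s); the robot touches nothing.
It fails at once if the red-capped tube is lifted out of the cradle (height (world z) of serum_tube above 0.1 m).
It fails at once if the dish, the marker or the vial is pushed more than 30 mm aside (distance of any of dish, marker, vial from where it was at the start of the episode above 0.03 m).
Of tube_a, tube_b, tube_c, tube_d, tube_e only 3 to 5 are there at a start; the rules pass over those that are not, and their reading is None.
At some moment in a run one of cradle may be knocked a few centimetres aside while the robot is not near it.
Once in a run the grip may slacken for a moment while it holds something.
It also fails if it takes over 210 s, if anything falls off the work surface, if the arm or the gripper's body presses on something with over 40 N, if the wrist force passes 120 N, or if a joint passes its speed limit or range.

## Working session

There is one attempt and no reset: what is moved stays moved. The work goes in short steps, Python scripts to look and compute and a tool call to move; the robot and the scene stay as the last step left them, time stands still between calls to the robot, and variables do not carry over. Pictures are saved under pics/ and viewed, at most 14 in all, crops included, and the job is handed in when it is done.

Besides the shell and the picture viewer there is one more tool, called as name(argument=value, ...) on one line, values as JSON. drive_tool: Moves the arm, as the interface text tells. Its arguments: {"type":"object","properties":{"steps":{"type":"string"},"gripper":{"type":"number"},"squeeze":{"type":"number"}},"required":["steps"]}

```bash
mkdir -p pics
cat > h.py <<'E'
import numpy as np, cv2
from station import arm
np.set_printoptions(precision=1,suppress=True)
def cam(n,s=None):
    c=arm.calibration(n)
    if 'origin' in c: return c,np.array(c['attitude']),np.array(c['origin'])
    s=s or arm.sense(); M=np.array(c['mount']); R=np.array(s['tool_rot']); p=np.array(s['eef_pos'])
    return c,R@M[:3,:3],R@M[:3,3]+p
def shot(n):
    s=arm.sense(); C=cam(n,s); im,d=arm.snapshot(n); return im,d,C
def rays(C,uv):
    c,R,o=C; K=np.array(c['mtx']); uv=np.asarray(uv,float).reshape(-1,1,2)
    q=cv2.undistortPoints(uv,K,np.array([c['k1'],0,0,0.]))  .reshape(-1,2)
    # k1 applies to radius: x_d = x(1+k1 r^2)
    return np.c_[q,np.ones(len(q))]
def plane(C,uv,z):
    r=rays(C,uv)@C[1].T; o=C[2]; return o+r*((z-o[2])/r[:,2])[:,None]
def deep(C,d,uv):
    uv=np.asarray(uv).reshape(-1,2); r=rays(C,uv); dd=d[uv[:,1].astype(int),uv[:,0].astype(int)]
    return (r*dd[:,None])@C[1].T+C[2]
def cloud(C,d):
    H,W=d.shape; u,v=np.meshgrid(np.arange(W),np.arange(H)); P=deep(C,d,np.c_[u.ravel(),v.ravel()]); return P.reshape(H,W,3)
def save(n,im,up=1.5): cv2.imwrite('pics/'+n+'.png',cv2.resize(im[:,:,::-1],None,fx=up,fy=up))
E
python3 - <<'E'
from h import *
s=arm.sense(); print(s['eef_pos'],np.array(s['tool_rot']),arm.grasp_offset,s['time_s'],s['wrist_force'],s['opening'])
ims=[]
for n in('top','side'):
    im,d,C=shot(n); np.savez('/tmp/'+n,im=im,d=d); save(n+'0',im); print(n,C[2],C[1],C[0]['mtx'],C[0]['k1'],(d==0).mean())
print(arm.calibration('wrist'))
E
```

```text
[214.7 613.  230.4] [[-0.9  0.3 -0. ]
 [ 0.3  0.9 -0. ]
 [-0.  -0.  -1. ]] -18.700000000000003 0.0 [-0.8  0.3  0.1] 85.5349699595655
top [ 527.1   -4.9 1422.5] [[ 0.  -1.   0.1]
 [-1.  -0.   0. ]
 [-0.  -0.1 -1. ]] [[399.8   0.  254.9]
 [  0.  399.8 192.3]
 [  0.    0.    1. ]] -0.14259296917290445 0.003977457682291667
side [494.5 781.1 649.3] [[-1.  -0.1  0.1]
 [-0.2  0.6 -0.8]
 [-0.  -0.8 -0.6]] [[360.5   0.  251.4]
 [  0.  360.5 188.7]
 [  0.    0.    1. ]] -0.012964451244366442 0.00408935546875
{'mtx': array([[295.7,   0. , 257.8],
       [  0. , 295.7, 191.6],
       [  0. ,   0. ,   1. ]]), 'k1': -0.02937568871223579, 'mount': array([[   0. ,   -1. ,   -0.3,   66.7],
       [   1. ,    0. ,    0. ,   -0.7],
       [  -0. ,   -0.3,    1. , -143. ],
       [   0. ,    0. ,    0. ,    1. ]])}
```

View pics/top0.png

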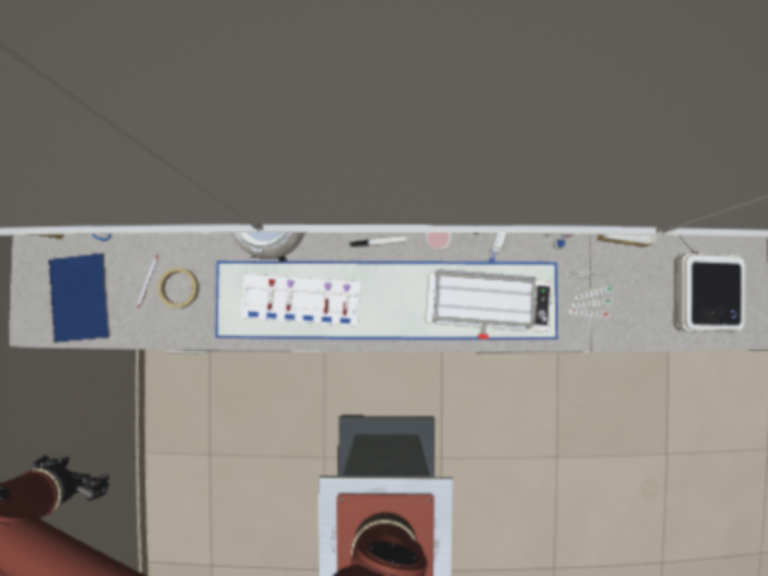

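View pics/side0.png

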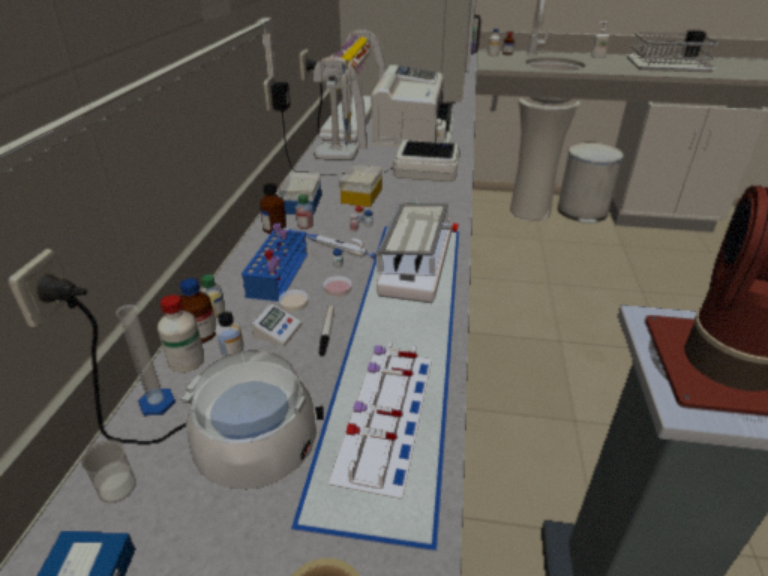

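The top view shows the cradle at (300,299), with a red cap at (271,283) and lavender caps at (290,284), (328,287) and (346,287). The mixer is at (490,298), with its red pull at (483,336). The side view confirms one red and three lavender tubes.

Run:
```python
from h import *
z=np.load('/tmp/top.npz'); im,d=z['im'],z['d']; C=cam('top'); P=cloud(C,d)
hsv=cv2.cvtColor(im,cv2.COLOR_RGB2HSV)
def comps(m,nm,h):
    n,l,st,c=cv2.connectedComponentsWithStats(m.astype(np.uint8))
    for i in range(1,n):
        if st[i,4]>=6: print(nm,c[i],st[i,4],plane(C,c[i],h)[0],'depthz',np.median(P[l==i],0))
roi=np.zeros(d.shape,bool); roi[170:232,140:375]=1
H,S,V=cv2.split(hsv)
comps(roi&(H>120)&(H<160)&(S>40),'lav',36)
comps(roi&((H>170)|(H<6))&(S>110),'red',36)
comps(roi&(H>105)&(H<120)&(S>130),'blue',5)
for y in range(180,230,3): print(y, P[y,320,:], P[y,250,2],P[y,175,2])
# mixer high stuff
m=roi&(P[:,:,2]>20); m[:,:280]=0
print('mixer bbox',P[m].min(0),P[m].max(0))
cc=max(cv2.findContours(m.astype(np.uint8),0,1)[0],key=cv2.contourArea); print(cv2.minAreaRect(cc))
save('crop',im[170:235,140:380],3.3)
w,dw,Cw=None,None,None
```

```text
lav [193.  188.5] 12 [612.  225.2  36. ] depthz [611.5 223.9  41.1]
lav [218.  190.5] 12 [605.3 137.5  36. ] depthz [604.9 136.5  44.2]
lav [230.6 191.2] 13 [602.9  93.4  36. ] depthz [603.3  92.1  42.4]
red [321.5 224. ] 18 [ 490.1 -222.6   36. ] depthz [ 492.5 -209.1  124.1]
blue [192.2 210.7] 6 [534.8 232.4   5. ] depthz [533.6 232.4   7.9]
blue [205.  211.5] 8 [532.1 186.4   5. ] depthz [532.1 186.4   7.3]
blue [217.7 212.4] 7 [529.1 141.    5. ] depthz [530.5 140.2   8.2]
blue [229.8 213.3] 6 [526.1  97.9   5. ] depthz [527.2  97.3   6. ]
180 [ 646.2 -223.3    0.6] -3.233483325958332 6.251364311910265
183 [ 627.5 -207.4  103.8] -3.1093112433400165 1.6829352740892318
186 [ 617.6 -207.5  102.9] 2.037471798366596 5.152396438461437
189 [ 607.5 -207.   105.5] 0.6036798002960495 2.956372182430414
192 [ 597.7 -207.2  104. ] 3.8761971696849287 37.61957197754691
195 [ 587.5 -206.6  108. ] 5.936594861844242 10.306802830003562
198 [ 577.4 -205.4  115.1] 6.557036948360519 10.283692760381427
201 [ 567.7 -206.5  107.8] 7.033875381900316 10.863893833990005
204 [ 557.8 -206.4  108.1] -1.2969745968134703 35.646125891883
207 [ 547.9 -205.7  112.9] -0.4172009615231218 5.63281586835069
210 [ 538.  -205.3  115.2] -1.545436810013598 4.900182393134628
213 [ 528.2 -204.5  119.9] 5.802396259249235 -0.5693032116871564
216 [ 518.1 -211.9   71.6] 4.891906182066805 0.9122251504911674
219 [ 507.  -222.2    4.2] 2.1855676922534713 0.2425797444300315
222 [ 496.4 -221.8    6.8] -1.5081419165628631 2.181411450633277
225 [ 489.1 -204.5  120.1] 3.9727728463062704 -1.0934488333678019
228 [ 475.  -222.7    1.1] -0.8646712036543249 1.649333403483297
mixer bbox [ 485.8 -379.5   20.4] [ 665.9   -4.9 1422.5]
((325.052001953125, 203.83740234375), (82.92181396484375, 44.353981018066406), 4.4846062660217285)
```

View pics/crop.png

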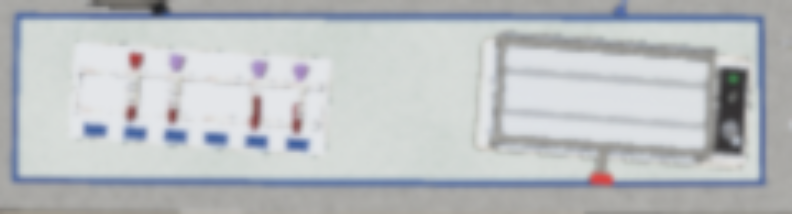

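```bash
cat >> h.py <<'E'
from scipy.spatial.transform import Rotation as Ro
def Rt(yaw,tilt=0):  # tool x = -X(yawed), y=+Y(yawed), z down; tilt about tool y
    c,s=np.cos(yaw),np.sin(yaw)
    return np.array([[-c,-s,0],[-s,c,0],[0,0,-1.]])@Ro.from_euler('y',tilt).as_matrix()
def go(p,R,s=None):
    s=s or arm.sense(); R0=np.array(s['tool_rot']); d=R0.T@(np.array(p)-s['eef_pos']); w=np.degrees(Ro.from_matrix(R0.T@R).as_rotvec())
    print('go',p,':',' '.join('%.1f'%v for v in np.r_[d,w])); return np.r_[d,w]
E
python3 - <<'E'
from h import *
go([500,180,290],Rt(-.075)); 
R=Rt(-.075); print(R.T@np.array([40,-380,0]))
E
```

```text
go [500, 180, 290] : -412.4 -314.6 -59.0 -0.1 -0.0 -15.0
[ -68.4 -375.9    0. ]
```

drive_tool(steps="-412.4 -314.6 -59 0 0 -15;-412.4 -314.6 -59 0 0 -15;-412.4 -314.6 -59 0 0 -15;-412.4 -314.6 -59 0 0 -15;-412.4 -314.6 -59 0 0 -15;-412.4 -314.6 -59 0 0 -15;-412.4 -314.6 -59 0 0 -15;-412.4 -314.6 -59 0 0 -15;-412.4 -314.6 -59 0 0 -15;-412.4 -314.6 -59 0 0 -15;-412.4 -314.6 -59 0 0 -15;-412.4 -314.6 -59 0 0 -15;-412.4 -314.6 -59 0 0 -15;-412.4 -314.6 -59 0 0 -15;-412.4 -314.6 -59 0 0 -15;-412.4 -314.6 -59 0 0 -15")

```text
time_s: 1.43
eef_pos: [499.5, 180.9, 289.9]
tool_rot: [[-0.997, 0.074, -0.001], [0.074, 0.997, -0.0], [0.001, -0.0, -1.0]]
wrist_force: [-0.7, 1.0, -0.7]
opening: 85.7
finger_force: 0.0
```

drive_tool(steps="-68 -376 0 0 0 0;-68 -376 0 0 0 0;-68 -376 0 0 0 0;-68 -376 0 0 0 0;-68 -376 0 0 0 0;-68 -376 0 0 0 0;-68 -376 0 0 0 0;-68 -376 0 0 0 0;-68 -376 0 0 0 0;-68 -376 0 0 0 0;-68 -376 0 0 0 0;-68 -376 0 0 0 0;-68 -376 0 0 0 0")

```text
time_s: 2.52
eef_pos: [540.2, -197.5, 289.9]
tool_rot: [[-0.997, 0.072, -0.001], [0.072, 0.997, 0.001], [0.001, 0.001, -1.0]]
wrist_force: [0.4, 0.5, -0.0]
opening: 85.6
finger_force: 0.0
```

Run:
```python
from h import *
s=arm.sense(); print(s['time_s'],s['eef_pos'],np.array(s['tool_rot']),s['qd'])
im,d,C=shot('wrist'); np.savez('/tmp/w1',im=im,d=d,R=C[1],o=C[2]); save('w1',im)
```

```text
2.5167 [ 540.2 -197.5  289.9] [[-1.   0.1 -0. ]
 [ 0.1  1.   0. ]
 [ 0.   0.  -1. ]] [-0. -0. -0.  0.  0. -0.  0.]
```

View pics/w1.png

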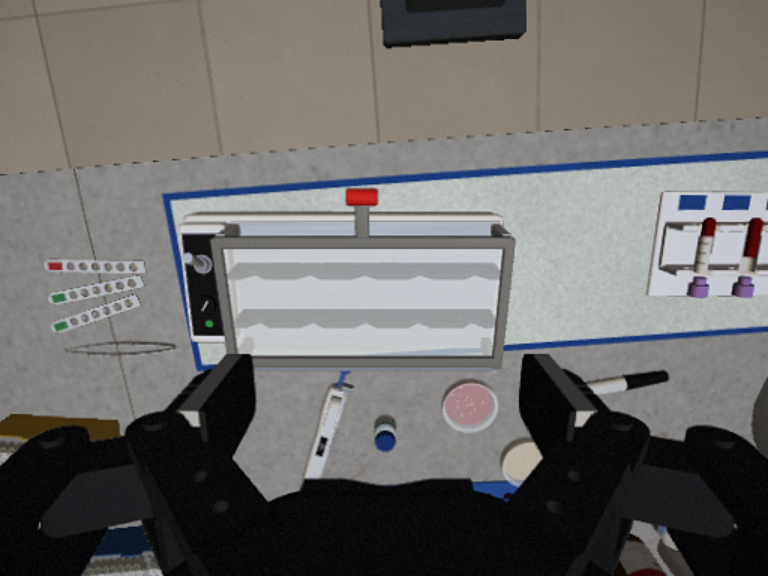

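The wrist view shows the red pull at (362,197), the cover's grey rim from (215,238) to (515,235) at the front and (228,367) to (498,367) at the rear, the toggle at (200,262), and no tubes in the mixer.

Run:
```python
from h import *
z=np.load('/tmp/w1.npz'); im,d=z['im'],z['d']; C=(arm.calibration('wrist'),z['R'],z['o']); P=cloud(C,d)
hsv=cv2.cvtColor(im,cv2.COLOR_RGB2HSV); H,S,V=cv2.split(hsv)
m=((H>170)|(H<6))&(S>150); m[:, :200]=0; m[:,300:]=0; m[200:]=0
ys,xs=np.where(m); print('pull',xs.min(),xs.max(),ys.min(),ys.max(),np.median(P[m],0))
print('pull ends',plane(C,[[xs.min(),np.median(ys)],[xs.max()+1,np.median(ys)],[xs.mean(),ys.mean()]],np.median(P[m][:,2])-2))
# rim: rectangles
pts=np.array([[215,238],[515,235],[498,367],[228,367]])/1.5
poly=np.zeros(d.shape,np.uint8); cv2.polylines(poly,[pts.astype(np.int32)],True,1,5)
rim=(poly>0)&(S<40)&(V>70)&(V<140); Q=P[rim]; Q=Q[(Q[:,2]>85)&(Q[:,2]<150)]
A=np.c_[Q[:,:2],np.ones(len(Q))]; 
for _ in range(4):
    c,*_r=np.linalg.lstsq(A,Q[:,2],rcond=None); r=abs(Q[:,2]-A@c); k=r<3; A,Q=A[k],Q[k]
print('plane',c*np.array([1000,1000,1]),len(Q),r.mean())
n=np.array([-c[0],-c[1],1]); n/=np.linalg.norm(n)
def onpl(uv):
    r=rays(C,uv)@C[1].T; p0=np.array([0,0,c[2]]); return C[2]+r*(((p0-C[2])@n)/(r@n))[:,None]
cor=onpl(pts); print(cor); e=[cor[1]-cor[0],cor[2]-cor[3],cor[3]-cor[0],cor[2]-cor[1]]; print([np.linalg.norm(v) for v in e], 'yaw',[np.arctan2(-v[0],v[1]) for v in e[:2]],[np.arctan2(v[1],v[0]) for v in e[2:]])
print('tilt',np.degrees(np.arctan(c[0])))
# toggle
for uv in [(193,258),(197,260),(200,264),(205,268),(208,262)]:
    u=np.array(uv)/1.5; print('tog',uv,deep(C,d,u.astype(int))[0])
print('pod top',np.median(P[195:200,128:134].reshape(-1,3),0),np.median(P[221:226,130:145].reshape(-1,3),0))
save('w1c',im[110:260,100:360],3)
```

```text
pull 231 250 126 136 [ 490.6 -211.9  123.8]
pull ends [[ 490.1 -221.8  121.8]
 [ 491.5 -201.2  121.8]
 [ 490.8 -212.   121.8]]
plane [-111.9    8.3  178.2] 2261 0.7440475634626178
[[ 512.3 -319.   118.2]
 [ 525.6 -104.8  118.5]
 [ 633.3 -114.6  106.3]
 [ 617.9 -331.2  106.3]]
[np.float64(214.5924528141469), np.float64(217.11193116554392), np.float64(106.90510329298208), np.float64(108.86024126595733)] yaw [np.float64(-0.06180697106673005), np.float64(-0.07124066248387789)] [np.float64(-0.1155425887495595), np.float64(-0.09135492590537889)]
tilt -6.3859955356121825
tog (193, 258) [ 530.  -350.8   91. ]
tog (197, 260) [ 533.  -351.5   81.8]
tog (200, 264) [ 538.4 -353.5   73.4]
tog (205, 268) [ 542.4 -352.9   67.2]
tog (208, 262) [ 537.8 -350.4   65. ]
pod top [ 568.  -366.9   62.2] [ 604.7 -365.2   61.9]
```

View pics/w1c.png

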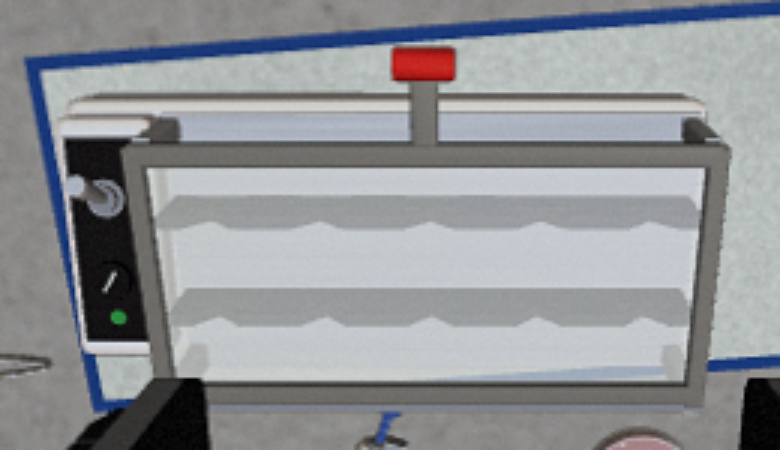

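The crop shows the pull at (424,64) and the toggle bat leaning to the front at (75,185). I have enough to grasp the pull.

Run:
```python
from h import *
s=arm.sense()
a=go([490.8,-212,175],Rt(-.077)); b=go([490.8,-212,101],Rt(-.077))
# arc shifts relative to grasp, in tool axes (x=-fwd, z=down)
t0=np.radians(6.4)
for th in np.linspace(0,1.80,20):
    f=137*(np.cos(t0)-np.cos(t0+th)); u=137*(np.sin(t0+th)-np.sin(t0)); print('%.0f 0 %.0f 0 0 0'%(-f,-u),end=';')
```

```text
go [490.8, -212, 175] : 48.1 -18.2 115.0 0.0 -0.0 0.3
go [490.8, -212, 101] : 48.1 -18.2 189.0 0.0 -0.0 0.3
-0 0 -0 0 0 0;-2 0 -13 0 0 0;-5 0 -25 0 0 0;-10 0 -38 0 0 0;-15 0 -49 0 0 0;-22 0 -60 0 0 0;-30 0 -71 0 0 0;-38 0 -81 0 0 0;-48 0 -89 0 0 0;-58 0 -97 0 0 0;-69 0 -104 0 0 0;-81 0 -110 0 0 0;-93 0 -115 0 0 0;-105 0 -118 0 0 0;-118 0 -121 0 0 0;-131 0 -122 0 0 0;-144 0 -122 0 0 0;-157 0 -120 0 0 0;-170 0 -118 0 0 0;-182 0 -114 0 0 0;
```

drive_tool(steps="48 -18 115 0 0 0.3;48 -18 115 0 0 0.3;48 -18 115 0 0 0.3;48 -18 115 0 0 0.3;48 -18 115 0 0 0.3;48 -18 150 0 0 0.3;48 -18 170 0 0 0.3;48 -18 189 0 0 0.3;48 -18 189 0 0 0.3;48 -18 189 0 0 0.3;48 -18 189 0 0 0.3", gripper=60)

```text
time_s: 3.48
eef_pos: [492.3, -214.1, 103.4]
tool_rot: [[-0.997, 0.079, 0.003], [0.079, 0.997, -0.001], [-0.003, -0.0, -1.0]]
wrist_force: [1.1, 0.1, -0.4]
opening: 51.0
finger_force: 0.0
```

drive_tool(steps="0 0 0 0 0 0;0 0 0 0 0 0;0 0 0 0 0 0;0 0 0 0 0 0;0 0 0 0 0 0;0 0 0 0 0 0;0 0 0 0 0 0;0 0 0 0 0 0", gripper=0, squeeze=25)

```text
time_s: 4.15
eef_pos: [491.5, -212.0, 101.9]
tool_rot: [[-0.997, 0.078, 0.001], [0.078, 0.997, 0.003], [-0.001, 0.003, -1.0]]
wrist_force: [1.4, 7.7, -0.0]
opening: 21.0
finger_force: 27.9
```

drive_tool(steps="-2 0 -13 0 0 0;-5 0 -25 0 0 0;-10 0 -38 0 0 0;-15 0 -49 0 0 0;-22 0 -60 0 0 0;-30 0 -71 0 0 0;-38 0 -81 0 0 0;-48 0 -89 0 0 0;-58 0 -97 0 0 0;-69 0 -104 0 0 0")

```text
time_s: 4.98
eef_pos: [559.8, -216.9, 205.8]
tool_rot: [[-0.997, 0.078, -0.001], [0.078, 0.997, 0.004], [0.001, 0.004, -1.0]]
wrist_force: [1.0, 7.3, -4.8]
opening: 21.3
finger_force: 26.4
```

Run:
```python
from h import *
s=arm.sense(); print(s['eef_pos'],s['wrist_force'],s['ft_torque'],s['opening'],s['finger_force'])
```

```text
[ 559.8 -216.9  205.8] [ 1.   7.3 -4.8] [ 1.4 -0.   0. ] 21.330734968267876 26.435318291187286
```

drive_tool(steps="-12 0 -6 0 0 0;-24 0 -11 0 0 0;-36 0 -14 0 0 0;-49 0 -17 0 0 0;-62 0 -18 0 0 0;-75 0 -18 0 0 0;-88 0 -16 0 0 0;-101 0 -14 0 0 0;-113 0 -10 0 0 0;-113 0 -10 0 0 0;-113 0 -10 0 0 0")

```text
time_s: 5.9
eef_pos: [674.0, -225.4, 216.1]
tool_rot: [[-0.997, 0.076, 0.002], [0.076, 0.997, 0.003], [-0.002, 0.003, -1.0]]
wrist_force: [2.1, 8.4, 3.5]
opening: 21.0
finger_force: 27.6
```

drive_tool(steps="0 0 0 0 0 0;0 0 0 0 0 0;0 0 0 0 0 0;0 0 -20 0 0 0;0 0 -50 0 0 0;0 0 -80 0 0 0;0 0 -80 0 0 0", gripper=60)

```text
time_s: 6.48
eef_pos: [673.1, -230.5, 302.3]
tool_rot: [[-0.997, 0.081, 0.008], [0.081, 0.997, -0.003], [-0.008, -0.002, -1.0]]
wrist_force: [0.1, -1.3, 1.5]
opening: 51.0
finger_force: 0.0
```

drive_tool(steps="173 -1 12 0 0 0;173 -1 12 0 0 0;173 -1 12 0 0 0;173 -1 12 0 0 0;173 -1 12 0 0 0;173 -1 12 0 0 0;173 -1 12 0 0 0;173 -1 12 0 0 0")

```text
time_s: 7.15
eef_pos: [500.4, -215.7, 283.7]
tool_rot: [[-0.997, 0.08, 0.001], [0.08, 0.997, -0.0], [-0.001, -0.0, -1.0]]
wrist_force: [1.1, 0.3, 0.2]
opening: 51.3
finger_force: 0.0
```

Run:
```python
from h import *
im,d,C=shot('wrist'); np.savez('/tmp/w2',im=im,d=d,R=C[1],o=C[2]); save('w2',im)
```

```text
(no output)
```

View pics/w2.png

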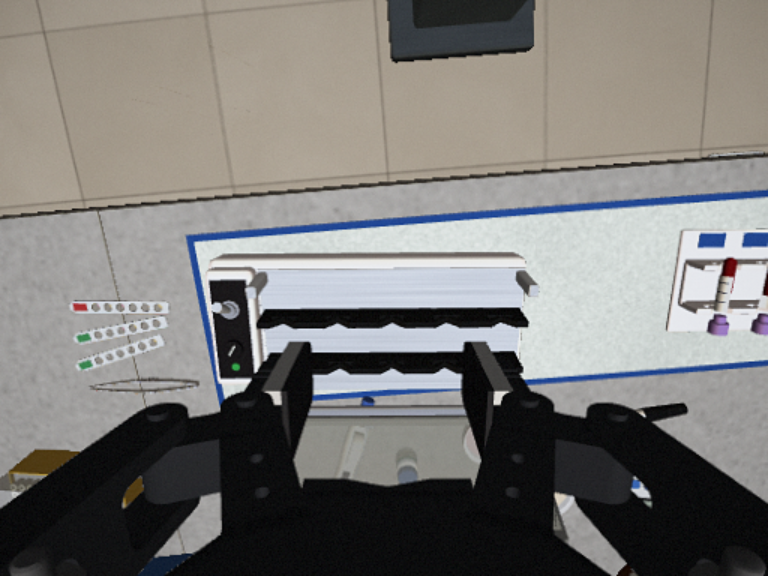

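The cover is open. The black rails run from (258,318) to (528,318) and from (265,362) to (522,362), and the toggle is at (228,309).

Run:
```python
from h import *
z=np.load('/tmp/w2.npz'); im,d=z['im'],z['d']; C=(arm.calibration('wrist'),z['R'],z['o']); P=cloud(C,d)
V=im.max(2); m=(V<60)&(P[:,:,2]>70)&(P[:,:,2]<120); m[:203]=0; m[250:]=0; m[:,:168]=0; m[:,357:]=0
yaw=-.077; Rz=np.array([[np.cos(yaw),-np.sin(yaw)],[np.sin(yaw),np.cos(yaw)]])
for (a,b) in((203,222),(232,250)):
    mm=m.copy(); mm[:a]=0; mm[b:]=0; Q=P[mm]; q=Q[:,:2]@Rz
    print('rail n',len(Q),'x pct',np.percentile(q[:,0],[1,10,50,90,99]),'y',np.percentile(q[:,1],[.5,99.5]),'z',np.percentile(Q[:,2],[2,50,90,98]))
    print('yaw', np.polyfit(Q[:,1],Q[:,0],1))
    # per-column: top row & bottom row in image, profile at front crest edge
    cols=np.arange(170,356); prof=[]
    for u in cols:
        v=np.where(mm[:,u])[0]
        if len(v): prof.append((u,v.min(),v.max()))
    prof=np.array(prof); print('cols',prof[0],prof[-1]); print('bottom edge',prof[::4,0].tolist(),prof[::4,2].tolist()); print('top',prof[::4,1].tolist())
print('plate z',[P[v,230] for v in (185,195,201,225)])
```

```text
rail n 2076 x pct [562.3 562.9 564.4 568.2 569.9] y [-279.   -67.3] z [71.5 88.3 97.1 98.1]
yaw [  0.1 565.7]
cols [171 215 217] [351 213 217]
bottom edge [171, 175, 179, 183, 187, 191, 195, 199, 203, 207, 211, 215, 219, 223, 227, 231, 235, 239, 243, 247, 251, 255, 259, 263, 267, 271, 275, 279, 283, 287, 291, 295, 299, 303, 307, 311, 315, 319, 323, 327, 331, 335, 339, 343, 347, 351] [217, 218, 218, 216, 215, 216, 218, 218, 218, 218, 218, 218, 216, 215, 215, 217, 218, 218, 218, 218, 218, 217, 215, 215, 217, 218, 218, 217, 217, 217, 217, 215, 215, 216, 217, 217, 217, 217, 217, 217, 215, 214, 216, 217, 217, 217]
top [215, 209, 206, 206, 206, 206, 206, 206, 206, 206, 206, 206, 206, 207, 206, 206, 206, 206, 206, 206, 206, 206, 206, 206, 206, 206, 206, 206, 206, 206, 206, 206, 206, 206, 206, 206, 206, 205, 206, 206, 205, 205, 205, 205, 208, 213]
rail n 1235 x pct [604.2 604.9 606.3 609.5 611.2] y [-241.8  -66.9] z [70.5 83.5 92.9 93.8]
yaw [  0.1 607.3]
cols [178 239 239] [348 245 245]
bottom edge [178, 208, 212, 216, 220, 224, 228, 232, 236, 240, 244, 248, 252, 256, 260, 264, 268, 272, 276, 280, 284, 288, 292, 296, 300, 304, 329, 333, 338, 342, 346] [239, 249, 248, 248, 247, 245, 245, 248, 248, 248, 248, 248, 248, 247, 244, 246, 248, 248, 248, 248, 248, 248, 246, 244, 246, 248, 236, 236, 239, 242, 248]
top [239, 237, 237, 236, 237, 237, 237, 237, 237, 236, 237, 236, 236, 237, 237, 236, 236, 236, 236, 236, 236, 237, 237, 236, 237, 236, 236, 236, 236, 236, 242]
plate z [array([ 518.1, -252.1,   71. ]), array([ 530.8, -253.4,   71. ]), array([ 539.3, -254.5,   68.8]), array([ 572.6, -258.2,   66.2])]
```

Run:
```python
from h import *
z=np.load('/tmp/w2.npz'); C=(arm.calibration('wrist'),z['R'],z['o'])
yaw=-.077; Rz=np.array([[np.cos(yaw),-np.sin(yaw)],[np.sin(yaw),np.cos(yaw)]])
f=plane(C,[[187,216],[223.5,216],[260,216],[296.5,216],[333,216]],92)[:,:2]@Rz; print('front',f[:,1],f[:,0])
r=plane(C,[[226,246],[260.5,246],[296,246]],88)[:,:2]@Rz; print('rear',r[:,1])
P2=np.array([588,-173]); print('slot2 world guess',Rz@P2)
go([480,165,240],Rt(-.072))
```

```text
front [-262.1 -218.2 -174.5 -130.7  -86.8] [568.9 569.  569.1 569.2 569.3]
rear [-216.9 -173.8 -129.5]
slot2 world guess [ 572.9 -217.7]
go [480, 165, 240] : 50.7 378.0 43.1 -0.1 0.0 -0.4
```

drive_tool(steps="51 378 20 0 0 0;51 378 20 0 0 0;51 378 20 0 0 0;51 378 20 0 0 0;51 378 20 0 0 0;51 378 20 0 0 0;51 378 20 0 0 0;51 378 20 0 0 0;51 378 20 0 0 0;51 378 43 0 0 0;51 378 43 0 0 0;51 378 43 0 0 0;51 378 43 0 0 0", gripper=35)

```text
time_s: 8.28
eef_pos: [479.8, 164.1, 240.6]
tool_rot: [[-0.997, 0.082, -0.0], [0.082, 0.997, -0.001], [-0.0, -0.001, -1.0]]
wrist_force: [-0.4, -0.6, 0.2]
opening: 29.6
finger_force: 0.0
```

```bash
cat > cr.py <<'E'
from h import *
def find(C,im,d,show=None):
    hsv=cv2.cvtColor(im,cv2.COLOR_RGB2HSV); H,S,V=cv2.split(hsv); P=cloud(C,d); out={}
    for nm,m,h in (('lav',(H>120)&(H<160)&(S>50),36),('redblood',((H>168)|(H<8))&(S>120),36),('blue',(H>100)&(H<120)&(S>130),7)):
        n,l,st,c=cv2.connectedComponentsWithStats(m.astype(np.uint8))
        for i in range(1,n):
            p=plane(C,c[i],h)[0]; q=np.median(P[l==i],0)
            if st[i,4]>=40 and 40<p[1]<320 and 480<p[0]<680: print(nm,c[i],st[i,2:5],p,'z',q[2], 'xr',P[l==i][:,0].min(),P[l==i][:,0].max())
if __name__=='__main__':
    import sys
    s=arm.sense(); print(s['time_s'],s['eef_pos'])
    im,d,C=shot('wrist'); find(C,im,d); save(sys.argv[1],im); np.savez('/tmp/'+sys.argv[1],im=im,d=d,R=C[1],o=C[2])
E
python3 cr.py c1
```

```text
8.2833 [479.8 164.1 240.6]
lav [244.3 265.1] [ 12  18 165] [603.9 135.8  36. ] z 40.64791262050471 xr 592.9858179638813 611.2330769813606
redblood [242.8 231. ] [  9  29 182] [556.  138.4  36. ] z 40.01641035334566 xr 413.18699411945937 573.6823086304667
redblood [313.  224.3] [ 9 15 99] [554.2 227.2  36. ] z 39.72588410805224 xr 544.1467449952046 561.9061336473146
redblood [347.8 222.8] [  9  15 115] [555.8 270.9  36. ] z 39.4822803744251 xr 546.5142325020813 563.6224330492893
redblood [208.2 225.7] [  9  17 111] [545.4  95.7  36. ] z 39.55390333210835 xr 465.4291986262748 554.8653724007179
redblood [344.9 263.6] [ 13  17 175] [612.7 267.1  36. ] z 40.562142686643426 xr 413.18699411945937 619.9072896554186
blue [269.6 182.7] [ 446  129 2755] [503.2 177.2   7. ] z 1.9651777790247138 xr 413.18699411945937 665.8714288731079
blue [375.6 199.7] [ 20  10 180] [537.8 316.6   7. ] z 7.889513054475714 xr 413.18699411945937 544.5538005156689
blue [243.6 201.9] [ 18  10 164] [526.6 140.8   7. ] z 7.818003660862701 xr 520.1774570563152 533.131396050555
blue [276.5 201.5] [ 18  10 180] [529.6 184.5   7. ] z 7.825531837764828 xr 413.18699411945937 537.0831723093972
blue [310.1 200.8] [ 19  10 176] [532.2 229.2   7. ] z 7.899514306083262 xr 413.18699411945937 538.7671803284466
blue [343.  200.5] [ 19  10 189] [535.4 272.9   7. ] z 7.922965867852383 xr 413.18699411945937 542.018335165486
blue [210.3 202.5] [ 19  10 183] [523.8  96.6   7. ] z 7.807556320941785 xr 413.18699411945937 530.7507306016994
blue [257.4 288.4] [ 68   9 226] [658.9 148.4   7. ] z 2.0024206728059823 xr 487.96237818477056 665.2635070713771
```

View pics/c1.png

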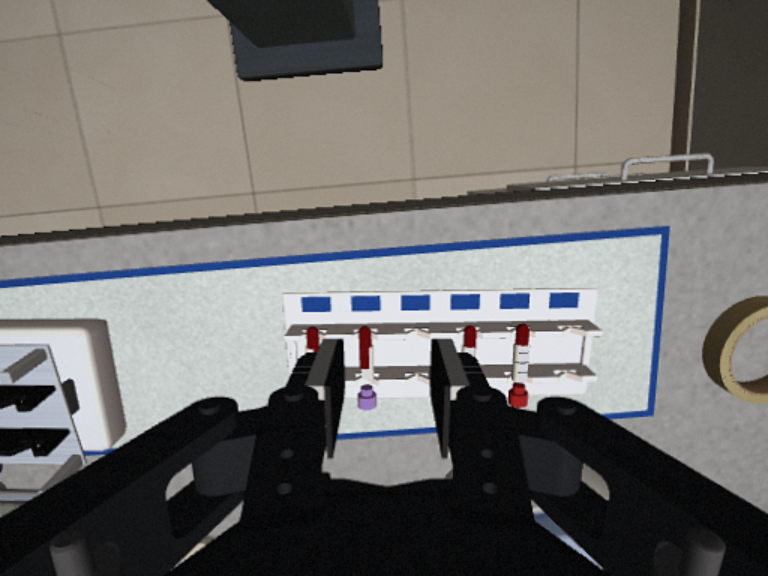

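The wrist view shows labels across (316..564,300), a lavender cap at (367,397), blood ends at (313,332), (365,345) and (470,335), and the red cap at (518,397). Cradle centre is about (571,204), yaw −0.064.

Run:
```python
from h import *
a=go([563.7,94.1,90],Rt(-.064)); b=go([563.7,94.1,17],Rt(-.064))
```

```text
go [563.7, 94.1, 90] : -89.1 -62.7 151.2 -0.0 0.0 -1.1
go [563.7, 94.1, 17] : -89.1 -62.7 224.2 -0.0 0.0 -1.1
```

drive_tool(steps="-89 -63 151 0 0 -1;-89 -63 151 0 0 -1;-89 -63 151 0 0 -1;-89 -63 151 0 0 -1;-89 -63 151 0 0 -1;-89 -63 151 0 0 -1;-89 -63 151 0 0 -1;-89 -63 175 0 0 -1;-89 -63 200 0 0 -1;-89 -63 224 0 0 -1;-89 -63 224 0 0 -1;-89 -63 224 0 0 -1")

```text
time_s: 9.33
eef_pos: [562.6, 95.7, 17.7]
tool_rot: [[-0.998, 0.062, 0.0], [0.062, 0.998, 0.0], [-0.0, 0.0, -1.0]]
wrist_force: [0.3, -0.8, -0.2]
opening: 30.0
finger_force: 0.0
```

drive_tool(steps="0 0 0 0 0 0;0 0 0 0 0 0;0 0 0 0 0 0;0 0 0 0 0 0;0 0 0 0 0 0;0 0 0 0 0 0", gripper=0, squeeze=40)

```text
time_s: 9.83
eef_pos: [564.1, 95.4, 18.8]
tool_rot: [[-0.998, 0.063, 0.003], [0.063, 0.998, 0.001], [-0.003, 0.002, -1.0]]
wrist_force: [-1.6, -1.1, 9.5]
opening: 11.2
finger_force: 39.3
```

```bash
cat >> h.py <<'E'
YAW=-.075
def slot(i,up=0):
    y=-.077; p=np.array([np.cos(y)*588-np.sin(y)*(-86-44*i),np.sin(y)*588+np.cos(y)*(-86-44*i),94.5+up])
    R=Rt(YAW,.11); return p+R[:,2]*18.7,R
E
python3 - <<'E'
from h import *
s=arm.sense(); print(s['opening'],s['finger_force'],s['wrist_force'],s['eef_pos'])
p,R=slot(4,2); print(R)
q=np.array(s['eef_pos']); q[2]=190; go(q,R); go([p[0],p[1],190],R); print(p)
E
```

```text
11.170803819748071 39.27046537399292 [-1.6 -1.1  9.5] [564.1  95.4  18.8]
[[-1.   0.1 -0.1]
 [ 0.1  1.   0. ]
 [ 0.1  0.  -1. ]]
go [564.1  95.4 190. ] : -0.6 0.3 -171.2 0.1 6.5 0.7
go [np.float64(564.0565811656287), np.float64(-306.3011379393646), 190] : -25.8 -400.6 -171.7 0.1 6.5 0.7
[ 564.1 -306.3   77.9]
```

drive_tool(steps="0 0 -15 0 0 0;0 0 -35 0 0 0;0 0 -70 0 0 0;0 0 -110 0 0 0;0 0 -150 0 0 0;0 0 -171 0 6.5 0.7;-6 -40 -171 0 6.5 0.7;-8 -80 -171 0 6.5 0.7;-26 -400 -172 0 6.5 0.7;-26 -400 -172 0 6.5 0.7;-26 -400 -172 0 6.5 0.7;-26 -400 -172 0 6.5 0.7;-26 -400 -172 0 6.5 0.7;-26 -400 -172 0 6.5 0.7;-26 -400 -172 0 6.5 0.7;-26 -400 -172 0 6.5 0.7;-26 -400 -172 0 6.5 0.7;-26 -400 -172 0 6.5 0.7;-26 -400 -172 0 6.5 0.7;-26 -400 -172 0 6.5 0.7")

```text
time_s: 11.5
eef_pos: [564.2, -304.1, 188.9]
tool_rot: [[-0.991, 0.073, -0.112], [0.072, 0.997, 0.008], [0.112, 0.0, -0.994]]
wrist_force: [0.1, 0.5, -0.2]
opening: 11.2
finger_force: 39.1
```

Run:
```python
from h import *
im,d,C=shot('wrist'); save('p1',im)
p,R=slot(4,2); go(p,R); p,R=slot(4,20); go(p,R)
```

```text
go [ 564.1 -306.3   77.9] : -12.5 -2.3 110.1 -0.0 -0.2 0.1
go [ 564.1 -306.3   95.9] : -10.5 -2.3 92.3 -0.0 -0.2 0.1
```

View pics/p1.png

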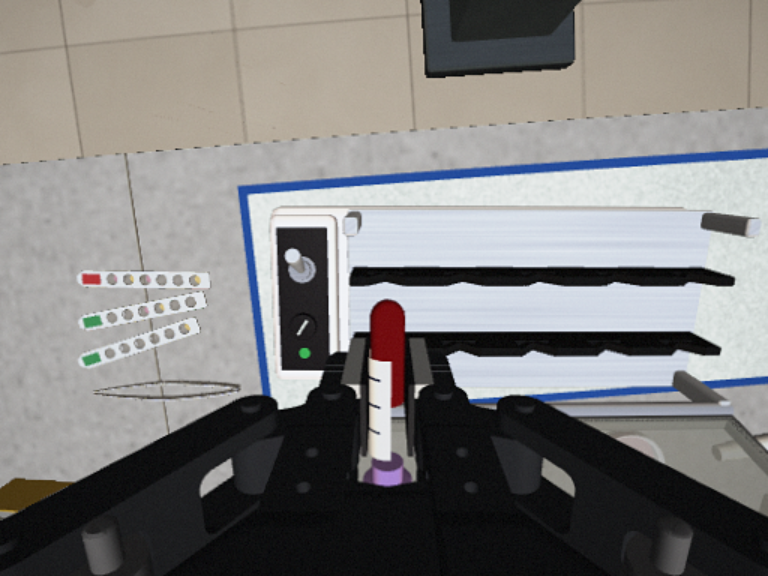

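The tube is held near its middle, aligned with the tool (bottom end at (387,302), cap at (387,465)).

drive_tool(steps="-4 -1.5 30 0 0 0;-7 -1.5 60 0 0 0;-10.5 -1.5 85 0 0 0;-11 -1.5 95 0 0 0;-12 -1.5 103 0 0 0;-12.5 -1.5 110 0 0 0;-12.5 -1.5 110 0 0 0;-12.5 -1.5 110 0 0 0")

```text
time_s: 12.22
eef_pos: [564.3, -306.2, 78.7]
tool_rot: [[-0.991, 0.074, -0.111], [0.073, 0.997, 0.009], [0.112, 0.0, -0.994]]
wrist_force: [-0.3, 5.3, 0.8]
opening: 11.1
finger_force: 40.1
```

drive_tool(steps="0 0 0 0 0 0;0 0 0 0 0 0;0 0 0 0 0 0;0 0 0 0 0 0", gripper=35)

```text
time_s: 12.55
eef_pos: [563.2, -307.9, 78.0]
tool_rot: [[-0.991, 0.075, -0.112], [0.075, 0.997, 0.007], [0.113, -0.001, -0.994]]
wrist_force: [-0.3, 0.2, 0.2]
opening: 30.0
finger_force: 0.0
```

drive_tool(steps="2 0 -20 0 0 0;6 0 -60 0 0 0;10 0 -90 0 0 0;13 0 -120 0 0 0;13 0 -120 0 0 0;13 0 -120 0 0 0")

```text
time_s: 13.05
eef_pos: [564.6, -308.2, 200.4]
tool_rot: [[-0.991, 0.075, -0.109], [0.075, 0.997, 0.006], [0.109, -0.002, -0.994]]
wrist_force: [-0.3, -0.1, -0.4]
opening: 29.7
finger_force: 0.0
```

Run:
```python
from h import *
go([520,-215,260],Rt(-.075)); go([480,165,240],Rt(-.064))
im,d,C=shot('wrist'); np.savez('/tmp/p2',im=im,d=d,R=C[1],o=C[2]); save('p2',im)
```

```text
go [520, -215, 260] : 57.8 89.5 -53.8 -0.1 -6.3 -0.0
go [480, 165, 240] : 123.8 465.4 -27.1 -0.1 -6.3 -0.7
```

View pics/p2.png

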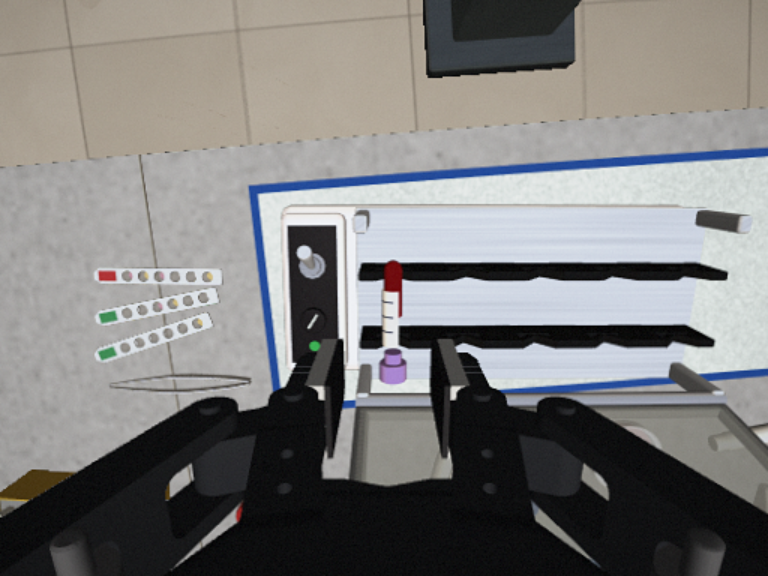

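The first tube lies in place 4, down in both rails (bottom end (393,262), cap (393,370)). Next, back to the cradle.

drive_tool(steps="40 42 -27 0 -6.3 -0.7;80 80 -27 0 -6.3 -0.7;124 465 -27 0 -6.3 -0.7;124 465 -27 0 -6.3 -0.7;124 465 -27 0 -6.3 -0.7;124 465 -27 0 -6.3 -0.7;124 465 -27 0 -6.3 -0.7;124 465 -27 0 -6.3 -0.7;124 465 -27 0 -6.3 -0.7;124 465 -27 0 -6.3 -0.7;124 465 -27 0 -6.3 -0.7;124 465 -27 0 -6.3 -0.7;124 465 -27 0 -6.3 -0.7;124 465 -27 0 -6.3 -0.7;124 465 -27 0 -6.3 -0.7;124 465 -27 0 -6.3 -0.7")

```text
time_s: 14.43
eef_pos: [478.9, 163.8, 238.0]
tool_rot: [[-0.998, 0.064, -0.005], [0.064, 0.998, -0.001], [0.005, -0.001, -1.0]]
wrist_force: [-0.6, -1.2, 0.3]
opening: 30.4
finger_force: 0.0
```

```bash
python3 - <<'E'
from h import *
z=np.load('/tmp/p2.npz'); C=(arm.calibration('wrist'),z['R'],z['o']); H,S,V=cv2.split(cv2.cvtColor(z['im'],cv2.COLOR_RGB2HSV))
m=(H>120)&(H<160)&(S>50); m[:220]=0;m[270:]=0; ys,xs=np.where(m); P=cloud(C,z['d'])[m]
p=plane(C,[xs.mean(),ys.mean()],93)[0]; y=-.077; print(len(xs),p,np.median(P,0),'xy local',p[0]*np.cos(y)+p[1]*np.sin(y),-p[0]*np.sin(y)+p[1]*np.cos(y))
E
python3 cr.py c2 | grep -v blood
```

```text
796 [ 603.1 -294.8   93. ] [ 592.6 -306.1   97.7] xy local 623.9756179913605 -247.53024766827411
14.4333 [478.9 163.8 238. ]
lav [243.4 267.4] [ 12  17 170] [604.  136.6  36. ] z 41.03698419849695 xr 412.84544819726415 611.5812397518578
blue [268.9 184. ] [ 447  128 2757] [501.9 176.2   7. ] z 1.945213536730364 xr 412.84544819726415 665.8341490874172
blue [210.4 203.5] [ 19  10 182] [523.4  97.5   7. ] z 7.820172386249567 xr 515.9767620260642 530.350298729677
blue [244.  203.5] [ 19  10 189] [526.3 141.9   7. ] z 7.791529435854841 xr 518.9245937723251 532.9589465471721
blue [277.  203.5] [ 19  10 189] [529.1 185.6   7. ] z 7.840358170254319 xr 412.84544819726415 536.1497283648656
blue [310.4 203.5] [ 20  10 184] [532.  229.6   7. ] z 7.824933272112958 xr 524.487784900649 538.8180160260605
blue [343.4 203.7] [ 20  10 182] [535.1 273.5   7. ] z 7.813415086782129 xr 412.84544819726415 541.4763331940176
blue [376.3 203.9] [ 20  10 174] [538.1 317.3   7. ] z 7.897448132827321 xr 412.84544819726415 544.7927131920758
blue [257.2 290.9] [ 70   7 230] [658.9 150.9   7. ] z 2.0951382027328407 xr 487.452954325219 665.6681786688034
```

Run:
```python
from h import *
go([566.5,138.5,17],Rt(-.064))
```

```text
go [566.5, 138.5, 17] : -89.9 -19.3 220.9 -0.0 -0.2 -0.1
```

drive_tool(steps="-90 -19 140 0 0 0;-90 -19 140 0 0 0;-90 -19 140 0 0 0;-90 -19 140 0 0 0;-90 -19 140 0 0 0;-90 -19 140 0 0 0;-90 -19 165 0 0 0;-90 -19 195 0 0 0;-90 -19 221 0 -0.2 0;-90 -19 221 0 -0.2 0;-90 -19 221 0 -0.2 0")

```text
time_s: 15.4
eef_pos: [566.5, 140.7, 18.8]
tool_rot: [[-0.998, 0.063, -0.0], [0.063, 0.998, 0.0], [0.0, 0.0, -1.0]]
wrist_force: [0.6, -0.9, 0.6]
opening: 29.7
finger_force: 0.0
```

drive_tool(steps="0 0 0 0 0 0;0 0 0 0 0 0;0 0 0 0 0 0;0 0 0 0 0 0;0 0 0 0 0 0;0 0 0 0 0 0", gripper=0)

```text
time_s: 15.9
eef_pos: [568.4, 140.8, 20.4]
tool_rot: [[-0.998, 0.063, 0.003], [0.063, 0.998, 0.001], [-0.003, 0.001, -1.0]]
wrist_force: [-2.7, -1.5, 8.6]
opening: 11.6
finger_force: 39.3
```

Run:
```python
from h import *
p,R=slot(2,2); go([p[0],p[1],190],R)
```

```text
go [np.float64(570.8258873329902), np.float64(-218.56188507035208), 190] : -25.8 -358.3 -170.1 0.0 6.5 0.7
```

drive_tool(steps="0 0 -15 0 0 0;0 0 -35 0 0 0;0 0 -70 0 0 0;0 0 -110 0 0 0;0 0 -150 0 0 0;0 0 -170 0 6.5 0.7;-6 -40 -170 0 6.5 0.7;-8 -80 -170 0 6.5 0.7;-26 -358 -170 0 6.5 0.7;-26 -358 -170 0 6.5 0.7;-26 -358 -170 0 6.5 0.7;-26 -358 -170 0 6.5 0.7;-26 -358 -170 0 6.5 0.7;-26 -358 -170 0 6.5 0.7;-26 -358 -170 0 6.5 0.7;-26 -358 -170 0 6.5 0.7;-26 -358 -170 0 6.5 0.7;-26 -358 -170 0 6.5 0.7;-26 -358 -170 0 6.5 0.7")

```text
time_s: 17.48
eef_pos: [570.9, -216.3, 188.2]
tool_rot: [[-0.991, 0.073, -0.112], [0.072, 0.997, 0.008], [0.112, 0.0, -0.994]]
wrist_force: [0.6, 1.3, 0.5]
opening: 11.2
finger_force: 39.2
```

Run:
```python
from h import *
im,d,C=shot('wrist'); save('p3',im)
p,R=slot(2,2); go(p,R)
H,S,V=cv2.split(cv2.cvtColor(im,cv2.COLOR_RGB2HSV)); m=(((H>170)|(H<6))&(S>150))[190:300,225:290]; ys,xs=np.where(m); print('blood end',xs.min()+225,xs.max()+225,ys.min()+190,ys.max()+190)
```

```text
go [ 570.8 -218.6   77.9] : -12.5 -2.3 109.4 -0.0 -0.1 0.1
blood end 226 288 197 273
```

drive_tool(steps="-4 -1.3 30 0 0 0;-7 -1.3 60 0 0 0;-10.5 -1.3 85 0 0 0;-11 -1.3 95 0 0 0;-12 -1.3 103 0 0 0;-12.5 -1.3 109.5 0 0 0;-12.5 -1.3 109.5 0 0 0;-12.5 -1.3 109.5 0 0 0")

```text
time_s: 18.2
eef_pos: [572.2, -218.0, 79.7]
tool_rot: [[-0.991, 0.073, -0.109], [0.073, 0.997, 0.009], [0.11, 0.001, -0.994]]
wrist_force: [-0.1, 4.1, 5.6]
opening: 11.4
finger_force: 39.8
```

drive_tool(steps="0 0 0 0 0 0;0 0 0 0 0 0;0 0 0 0 0 0;0 0 0 0 0 0", gripper=35)

```text
time_s: 18.53
eef_pos: [570.3, -219.7, 77.7]
tool_rot: [[-0.991, 0.075, -0.113], [0.075, 0.997, 0.007], [0.113, -0.001, -0.994]]
wrist_force: [0.2, -0.3, -0.7]
opening: 29.8
finger_force: 0.0
```

drive_tool(steps="2 0 -20 0 0 0;6 0 -60 0 0 0;10 0 -90 0 0 0;13 0 -120 0 0 0;13 0 -120 0 0 0;13 0 -120 0 0 0")

```text
time_s: 19.03
eef_pos: [571.7, -220.0, 200.0]
tool_rot: [[-0.991, 0.075, -0.109], [0.075, 0.997, 0.007], [0.11, -0.001, -0.994]]
wrist_force: [-0.8, -0.6, -1.1]
opening: 29.9
finger_force: 0.0
```

Run:
```python
from h import *
go([480,165,240],Rt(-.064))
im,d,C=shot('wrist'); np.savez('/tmp/p4',im=im,d=d,R=C[1],o=C[2]); save('p4',im)
```

```text
go [480, 165, 240] : 124.1 377.0 -27.1 -0.0 -6.3 -0.7
```

View pics/p4.png

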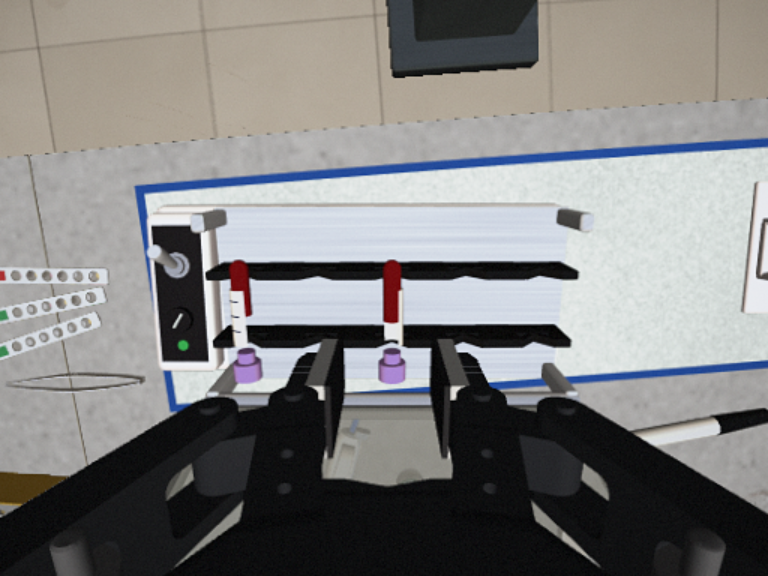

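Both tubes lie alike in their places: bottom ends at (239,263) and (392,263), caps at (247,370) and (391,368). Now the third.

drive_tool(steps="40 42 -27 0 -6.3 -0.7;80 80 -27 0 -6.3 -0.7;124 377 -27 0 -6.3 -0.7;124 377 -27 0 -6.3 -0.7;124 377 -27 0 -6.3 -0.7;124 377 -27 0 -6.3 -0.7;124 377 -27 0 -6.3 -0.7;124 377 -27 0 -6.3 -0.7;124 377 -27 0 -6.3 -0.7;124 377 -27 0 -6.3 -0.7;124 377 -27 0 -6.3 -0.7;124 377 -27 0 -6.3 -0.7;124 377 -27 0 -6.3 -0.7;124 377 -27 0 -6.3 -0.7")

```text
time_s: 20.25
eef_pos: [479.3, 163.9, 237.8]
tool_rot: [[-0.998, 0.065, -0.005], [0.065, 0.998, -0.001], [0.005, -0.001, -1.0]]
wrist_force: [-0.0, -0.5, -0.9]
opening: 29.9
finger_force: 0.0
```

```bash
python3 cr.py c3
```

```text
20.25 [479.3 163.9 237.8]
redblood [349.8 226.3] [  9  15 115] [556.1 273.6  36. ] z 39.84887902061706 xr 413.27184087584385 563.6591279140503
redblood [314.5 227.1] [  8  15 109] [554.3 229.5  36. ] z 39.50612130681833 xr 544.6417346091823 562.0300200772332
redblood [346.2 266.2] [ 13  15 152] [611.3 270.   36. ] z 40.35183349677769 xr 413.27184087584385 617.2129550345708
blue [269.1 183.7] [ 447  128 2759] [501.9 176.6   7. ] z 1.9290737307250652 xr 413.27184087584385 665.2093851387272
blue [211.6 203.5] [ 20  10 184] [523.9  99.3   7. ] z 7.825420442168166 xr 413.27184087584385 530.6072116674563
blue [245.  203.5] [ 19  10 190] [526.7 143.4   7. ] z 7.95976809605105 xr 413.27184087584385 533.4460561650483
blue [278.  203.5] [ 19  10 189] [529.5 187.    7. ] z 7.850910316733348 xr 522.0137299293319 536.6890449342022
blue [311.8 203.4] [ 19  10 185] [532.3 231.5   7. ] z 7.976951424766412 xr 413.27184087584385 539.253631023766
blue [344.9 203.5] [ 20  10 190] [535.2 275.5   7. ] z 7.837069175596298 xr 527.8890018256529 541.9893559086569
blue [377.4 203.5] [ 20  10 187] [538.1 318.8   7. ] z 7.918863947840293 xr 530.6841127707181 544.9991447051251
blue [257.4 290.8] [ 69   7 228] [658.9 151.2   7. ] z 2.1674667369985627 xr 413.27184087584385 665.8343174590998
```

Run:
```python
from h import *
go([572,228.7,17],Rt(-.064))
```

```text
go [572, 228.7, 17] : -89.1 70.9 220.6 -0.0 -0.2 -0.1
```

drive_tool(steps="-89 70 140 0 0 0;-89 70 140 0 0 0;-89 70 140 0 0 0;-89 70 140 0 0 0;-89 70 140 0 0 0;-89 70 140 0 0 0;-89 70 165 0 0 0;-89 70 195 0 0 0;-89 70 221 0 -0.2 0;-89 70 221 0 -0.2 0;-89 70 221 0 -0.2 0")

```text
time_s: 21.22
eef_pos: [571.3, 228.4, 17.7]
tool_rot: [[-0.998, 0.064, -0.001], [0.064, 0.998, -0.001], [0.001, -0.001, -1.0]]
wrist_force: [0.4, 1.2, 0.9]
opening: 30.3
finger_force: 0.0
```

drive_tool(steps="0 0 0 0 0 0;0 0 0 0 0 0;0 0 0 0 0 0;0 0 0 0 0 0;0 0 0 0 0 0;0 0 0 0 0 0", gripper=0)

```text
time_s: 21.72
eef_pos: [573.3, 229.6, 19.9]
tool_rot: [[-0.998, 0.064, 0.003], [0.064, 0.998, 0.001], [-0.003, 0.001, -1.0]]
wrist_force: [-1.5, -3.8, 8.3]
opening: 11.5
finger_force: 39.5
```

Run:
```python
from h import *
p,R=slot(0,2); go([p[0],p[1],190],R)
```

```text
go [np.float64(577.5951935003518), np.float64(-130.82263220133953), 190] : -27.7 -359.3 -170.5 0.0 6.5 0.7
```

drive_tool(steps="0 0 -15 0 0 0;0 0 -35 0 0 0;0 0 -70 0 0 0;0 0 -110 0 0 0;0 0 -150 0 0 0;0 0 -170 0 6.5 0.7;-6 -40 -170 0 6.5 0.7;-8 -80 -170 0 6.5 0.7;-28 -359 -170 0 6.5 0.7;-28 -359 -170 0 6.5 0.7;-28 -359 -170 0 6.5 0.7;-28 -359 -170 0 6.5 0.7;-28 -359 -170 0 6.5 0.7;-28 -359 -170 0 6.5 0.7;-28 -359 -170 0 6.5 0.7;-28 -359 -170 0 6.5 0.7;-28 -359 -170 0 6.5 0.7;-28 -359 -170 0 6.5 0.7;-28 -359 -170 0 6.5 0.7")

```text
time_s: 23.3
eef_pos: [577.6, -128.4, 187.8]
tool_rot: [[-0.991, 0.073, -0.112], [0.072, 0.997, 0.008], [0.112, 0.0, -0.994]]
wrist_force: [-1.2, -0.3, -0.8]
opening: 11.3
finger_force: 39.2
```

Run:
```python
from h import *
im,d,C=shot('wrist'); save('p5',im)
p,R=slot(0,2); go(p,R)
```

```text
go [ 577.6 -130.8   77.9] : -12.6 -2.5 109.0 -0.0 -0.2 0.1
```

View pics/p5.png

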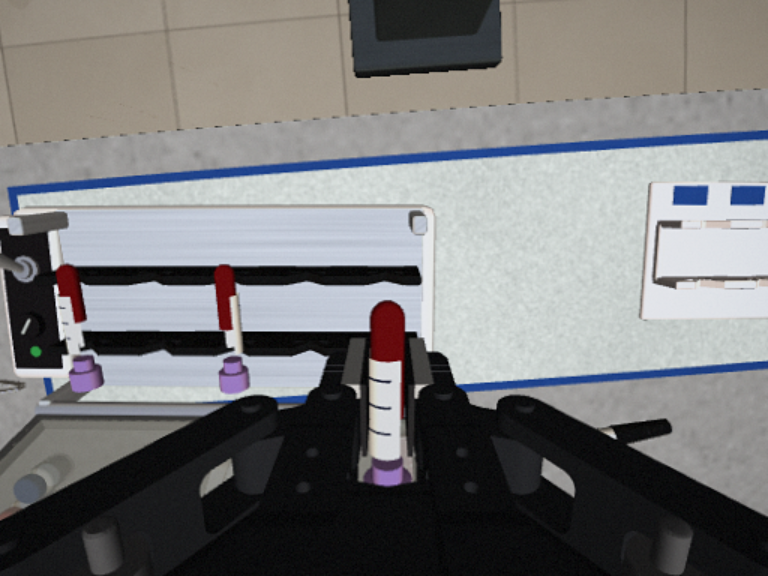

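The third tube is held like the first (bottom end (387,302)), so it can be placed in place 0.

drive_tool(steps="-4 -1.3 30 0 0 0;-7 -1.3 60 0 0 0;-10.5 -1.3 85 0 0 0;-11 -1.3 95 0 0 0;-12 -1.3 103 0 0 0;-12.5 -1.3 109 0 0 0;-12.5 -1.3 109 0 0 0;-12.5 -1.3 109 0 0 0")

```text
time_s: 24.02
eef_pos: [578.2, -130.1, 79.3]
tool_rot: [[-0.991, 0.073, -0.111], [0.073, 0.997, 0.009], [0.111, 0.001, -0.994]]
wrist_force: [-1.4, 4.5, 2.9]
opening: 11.2
finger_force: 39.5
```

drive_tool(steps="0 0 0 0 0 0;0 0 0 0 0 0;0 0 0 0 0 0;0 0 0 0 0 0", gripper=35)

```text
time_s: 24.35
eef_pos: [577.3, -131.9, 77.9]
tool_rot: [[-0.991, 0.075, -0.112], [0.075, 0.997, 0.007], [0.113, -0.001, -0.994]]
wrist_force: [-0.4, 0.6, 0.2]
opening: 29.8
finger_force: 0.0
```

drive_tool(steps="2 0 -20 0 0 0;6 0 -60 0 0 0;10 0 -90 0 0 0;13 0 -120 0 0 0;13 0 -120 0 0 0;13 0 -120 0 0 0")

```text
time_s: 24.85
eef_pos: [578.8, -132.1, 200.2]
tool_rot: [[-0.991, 0.075, -0.109], [0.075, 0.997, 0.007], [0.109, -0.001, -0.994]]
wrist_force: [0.8, -1.1, 0.0]
opening: 29.6
finger_force: 0.0
```

Run:
```python
from h import *
go([500,-215,285],Rt(-.075));
```

```text
go [500, -215, 285] : 81.2 -88.7 -76.3 -0.0 -6.3 -0.0
```

drive_tool(steps="40 -40 -76 0 -6.3 0;81 -89 -76 0 -6.3 0;81 -89 -76 0 -6.3 0;81 -89 -76 0 -6.3 0;81 -89 -76 0 -6.3 0;81 -89 -76 0 -6.3 0;81 -89 -76 0 -6.3 0", gripper=60)

```text
time_s: 25.43
eef_pos: [499.6, -213.6, 281.8]
tool_rot: [[-0.997, 0.074, -0.005], [0.074, 0.997, 0.0], [0.005, 0.0, -1.0]]
wrist_force: [0.3, 0.4, -0.3]
opening: 51.1
finger_force: 0.0
```

Run:
```python
from h import *
a=go([673,-227,300],Rt(-.077));b=go([673,-227,216],Rt(-.077))
im,d,C=shot('wrist'); save('p6',im)
```

```text
go [673, -227, 300] : -173.8 -0.5 -19.1 0.0 -0.3 0.2
go [673, -227, 216] : -174.2 -0.5 64.9 0.0 -0.3 0.2
```

View pics/p6.png

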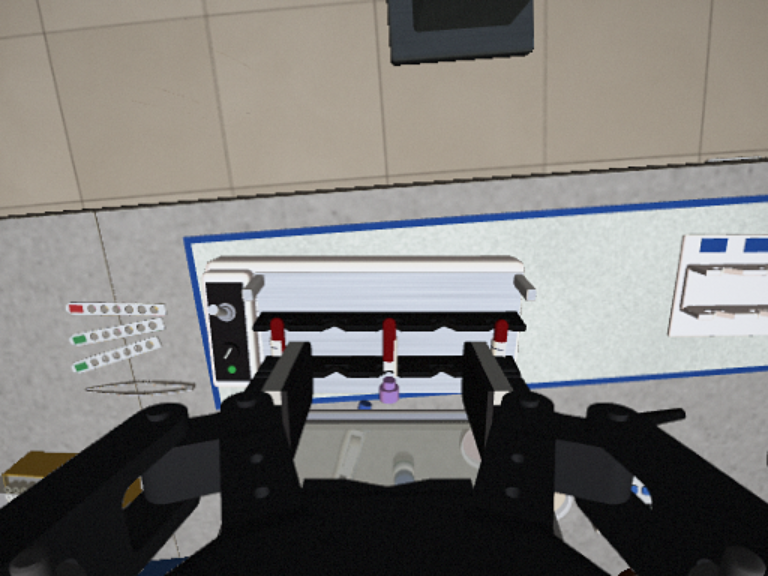

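All three tubes are seated in line, with bottom ends at (277,322), (389,322) and (501,322). Next I grip the pull and close the cover.

drive_tool(steps="-100 0 -19 0 0 0;-174 0 -19 0 0 0;-174 0 -19 0 0 0;-174 0 -19 0 0 0;-174 0 -19 0 0 0;-174 0 -19 0 -0.3 0.2;-174 0 10 0 -0.3 0.2;-174 0 40 0 -0.3 0.2;-174 0 65 0 -0.3 0.2;-174 0 65 0 -0.3 0.2;-174 0 65 0 -0.3 0.2")

```text
time_s: 26.4
eef_pos: [671.6, -226.8, 216.3]
tool_rot: [[-0.997, 0.078, -0.001], [0.078, 0.997, 0.0], [0.001, 0.0, -1.0]]
wrist_force: [-0.4, 0.2, 1.0]
opening: 51.2
finger_force: 0.0
```

drive_tool(steps="0 0 0 0 0 0;0 0 0 0 0 0;0 0 0 0 0 0;0 0 0 0 0 0;0 0 0 0 0 0;0 0 0 0 0 0;0 0 0 0 0 0", gripper=0, squeeze=30)

```text
time_s: 26.98
eef_pos: [674.6, -225.4, 220.1]
tool_rot: [[-0.997, 0.076, 0.006], [0.076, 0.997, 0.002], [-0.006, 0.002, -1.0]]
wrist_force: [1.4, 7.1, 3.9]
opening: 21.1
finger_force: 30.7
```

drive_tool(steps="12 0 -4 0 0 0;25 0 -6 0 0 0;38 0 -8 0 0 0;51 0 -8 0 0 0;64 0 -7 0 0 0;77 0 -4 0 0 0;89 0 -1 0 0 0;101 0 4 0 0 0;113 0 10 0 0 0;124 0 17 0 0 0")

```text
time_s: 27.82
eef_pos: [550.3, -216.3, 203.0]
tool_rot: [[-0.997, 0.077, 0.006], [0.077, 0.997, 0.001], [-0.006, 0.002, -1.0]]
wrist_force: [-0.2, 7.0, 5.8]
opening: 20.9
finger_force: 31.4
```

drive_tool(steps="10 0 8 0 0 0;20 0 16 0 0 0;28 0 26 0 0 0;36 0 37 0 0 0;43 0 48 0 0 0;48 0 59 0 0 0;53 0 72 0 0 0;56 0 84 0 0 0;58 0 97 0 0 0;58 0 101 0 0 0;58 0 101 0 0 0")

```text
time_s: 28.73
eef_pos: [490.7, -211.9, 100.4]
tool_rot: [[-0.997, 0.078, 0.0], [0.078, 0.997, 0.003], [0.0, 0.003, -1.0]]
wrist_force: [-9.5, 9.8, 8.1]
opening: 20.6
finger_force: 34.1
```

drive_tool(steps="0 0 2 0 0 0;0 0 2 0 0 0;0 0 2 0 0 0;0 0 2 0 0 0")

```text
time_s: 29.07
eef_pos: [490.4, -212.0, 99.5]
tool_rot: [[-0.997, 0.078, -0.0], [0.078, 0.997, 0.003], [0.0, 0.003, -1.0]]
wrist_force: [-17.1, 11.7, 23.6]
opening: 20.8
finger_force: 35.4
```

drive_tool(steps="0 0 0 0 0 0;0 0 0 0 0 0;0 0 0 0 0 0;0 0 0 0 0 0;0 0 -30 0 0 0;0 0 -70 0 0 0;-20 0 -110 0 0 0;-50 0 -150 0 0 0;-50 0 -185 0 0 0;-50 0 -185 0 0 0;-50 0 -185 0 0 0", gripper=60)

```text
time_s: 29.98
eef_pos: [542.7, -218.3, 285.0]
tool_rot: [[-0.997, 0.078, 0.007], [0.078, 0.997, -0.002], [-0.007, -0.002, -1.0]]
wrist_force: [-0.3, -0.0, -0.1]
opening: 51.1
finger_force: 0.0
```

Run:
```python
from h import *
im,d,C=shot('wrist'); P=cloud(C,d); save('p7',im); s=arm.sense(); print(s['eef_pos'],s['time_s'])
H,S,V=cv2.split(cv2.cvtColor(im,cv2.COLOR_RGB2HSV))
m=((H>170)|(H<6))&(S>150); m[:, :200]=0; m[:,300:]=0; m[160:]=0
print('pull',np.median(P[m],0),m.sum())
# grey rim points: fit plane where S low V mid, z 100..130
Q=P[(S<40)&(V>70)&(V<140)&(P[:,:,2]>98)&(P[:,:,2]<130)]; Q=Q[(Q[:,0]>500)&(Q[:,0]<640)&(Q[:,1]>-345)&(Q[:,1]<-90)]
for _ in range(5):
    A=np.c_[Q[:,:2],np.ones(len(Q))]; c=np.linalg.lstsq(A,Q[:,2],rcond=None)[0]; Q=Q[abs(Q[:,2]-A@c)<3]
print(c,len(Q))
# toggle points
T=P[(P[:,:,1]<-335)&(P[:,:,1]>-375)&(P[:,:,2]>66)&(P[:,:,2]<100)&(P[:,:,0]>515)&(P[:,:,0]<575)]
T=T[np.argsort(T[:,2])]; print('toggle',len(T)); print(T[::max(1,len(T)//12)])
a=go([505,-350,150],Rt(-.077))
```

```text
[ 541.5 -217.9  282.9] 30.0333
pull [ 488.4 -211.4  119.4] 218
[ -0.1   0.  151.3] 3874
toggle 194
[[ 543.2 -361.2   66. ]
 [ 542.5 -351.9   66.7]
 [ 573.7 -353.3   67.1]
 [ 569.1 -360.1   67.5]
 [ 544.6 -354.4   67.7]
 [ 567.6 -359.7   68. ]
 [ 571.2 -362.8   68.5]
 [ 536.1 -352.3   73. ]
 [ 530.5 -351.5   82.5]
 [ 525.5 -354.1   89.2]
 [ 526.5 -353.8   90.4]
 [ 529.6 -356.3   91.3]
 [ 531.8 -355.    92.9]]
go [505, -350, 150] : 26.4 -134.3 133.0 -0.1 0.2 -0.1
```

View pics/p7.png

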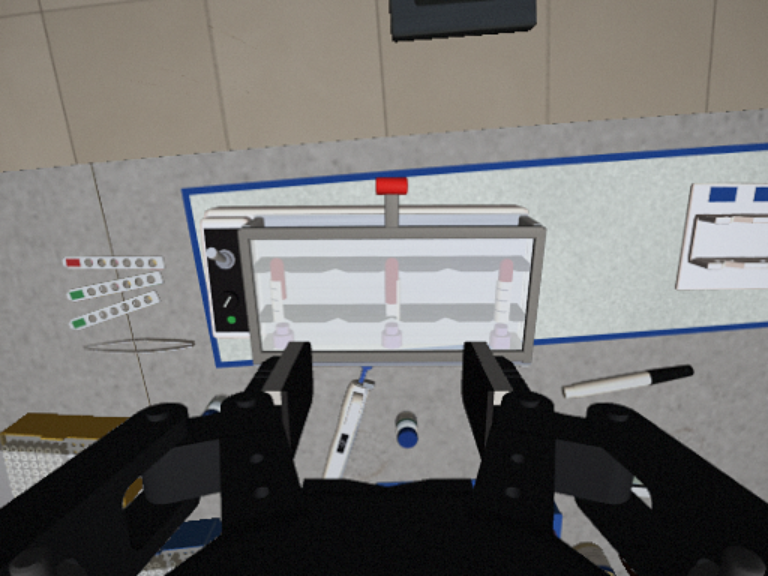

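The view shows the cover flat, the three tubes seen through it and the pull at (391,186). The pull sits 4 mm lower than before because my push tilted the platform slightly, so the cover is against its stop. The toggle is still at the front, at (217,256).

drive_tool(steps="36 -60 40 0 0 0;36 -143 80 0 0 0;36 -143 133 0 0 0;36 -143 133 0 0 0;36 -143 133 0 0 0;36 -143 133 0 0 0;36 -143 133 0 0 0;36 -143 133 0 0 0;36 -143 133 0 0 0", gripper=0)

```text
time_s: 30.78
eef_pos: [495.0, -356.4, 149.9]
tool_rot: [[-0.997, 0.077, 0.003], [0.077, 0.997, -0.001], [-0.003, -0.001, -1.0]]
wrist_force: [-0.2, 0.2, -0.3]
opening: 0.0
finger_force: 0.0
```

Run:
```python
from h import *
go([495,-357,150],Rt(-.077));go([495,-357,81],Rt(-.077));go([520,-359,81],Rt(-.077)); go([538,-360,81],Rt(-.077))
im,d,C=shot('wrist'); P=cloud(C,d)
Q=P[(P[:,:,2]>98)&(P[:,:,2]<130)&(P[:,:,0]>500)&(P[:,:,0]<640)&(P[:,:,1]>-345)&(P[:,:,1]<-90)]
T=P[(P[:,:,1]<-335)&(P[:,:,1]>-375)&(P[:,:,2]>70)&(P[:,:,2]<100)&(P[:,:,0]>515)&(P[:,:,0]<575)]
for _ in range(5):
    A=np.c_[Q[:,:2],np.ones(len(Q))]; c=np.linalg.lstsq(A,Q[:,2],rcond=None)[0]; Q=Q[abs(Q[:,2]-A@c)<3]
print(c*1000,len(Q)); print(len(T),T[np.argsort(T[:,2])][::max(1,len(T)//8)])
```

```text
go [495, -357, 150] : -0.0 -0.6 -0.1 -0.0 0.2 -0.0
go [495, -357, 81] : 0.2 -0.6 68.9 -0.0 0.2 -0.0
go [520, -359, 81] : -24.9 -0.6 69.0 -0.0 0.2 -0.0
go [538, -360, 81] : -42.9 -0.2 69.1 -0.0 0.2 -0.0
[   -94.4      5.9 164009.1] 13832
0 []
```

drive_tool(steps="0 0 35 0 0 0;0 0 69 0 0 0;0 0 69 0 0 0;-8 0 69 0 0 0;-16 0 69 0 0 0;-22 0 69 0 0 0;-28 0 69 0 0 0;-33 0 69 0 0 0;-38 0 69 0 0 0;-41 0 69 0 0 0;-41 0 69 0 0 0;-41 0 69 0 0 0")

```text
time_s: 31.83
eef_pos: [535.1, -360.9, 80.7]
tool_rot: [[-0.997, 0.079, 0.001], [0.079, 0.997, -0.001], [-0.001, -0.001, -1.0]]
wrist_force: [-3.9, 1.3, 5.6]
opening: 0.1
finger_force: 2.9
```

drive_tool(steps="-3 0 0 0 0 0;-5 0 0 0 0 0;-5 0 0 0 0 0;-5 0 0 0 0 0")

```text
time_s: 32.17
eef_pos: [536.0, -361.2, 80.4]
tool_rot: [[-0.997, 0.081, -0.005], [0.081, 0.997, 0.002], [0.005, 0.001, -1.0]]
wrist_force: [-19.3, 6.1, 17.4]
opening: -0.3
finger_force: 12.4
```

drive_tool(steps="10 0 0 0 0 0;30 0 0 0 0 0;40 0 -30 0 0 0;40 0 -70 0 0 0;40 60 -110 0 0 0;10 120 -150 0 0 0;-10 143 -190 0 0 0;-10 143 -200 0 0 0;-10 143 -200 0 0 0;-10 143 -200 0 0 0")

```text
time_s: 33.0
eef_pos: [566.4, -213.3, 285.9]
tool_rot: [[-0.997, 0.07, 0.011], [0.07, 0.998, -0.0], [-0.011, 0.001, -1.0]]
wrist_force: [0.7, 0.5, 0.1]
opening: 0.2
finger_force: 0.0
```

Run:
```python
from h import *
im,d,C=shot('wrist'); P=cloud(C,d); s=arm.sense(); print(s['eef_pos'],s['wrist_force'])
T=P[(P[:,:,1]<-335)&(P[:,:,1]>-375)&(P[:,:,2]>70)&(P[:,:,2]<105)&(P[:,:,0]>510)&(P[:,:,0]<585)]
print(len(T)); print(T[np.argsort(T[:,2])][::max(1,len(T)//8)])
save('end',im)
```

```text
[ 564.3 -216.   283.2] [-0.9 -0.9 -0.6]
116
[[ 538.4 -354.    70.2]
 [ 541.2 -354.8   75.8]
 [ 543.  -353.4   80. ]
 [ 543.4 -357.1   83.3]
 [ 550.3 -352.1   86.7]
 [ 553.4 -352.9   89.2]
 [ 547.  -357.4   90. ]
 [ 550.4 -356.3   91.1]
 [ 550.  -359.4   92.1]]
```

View pics/end.png

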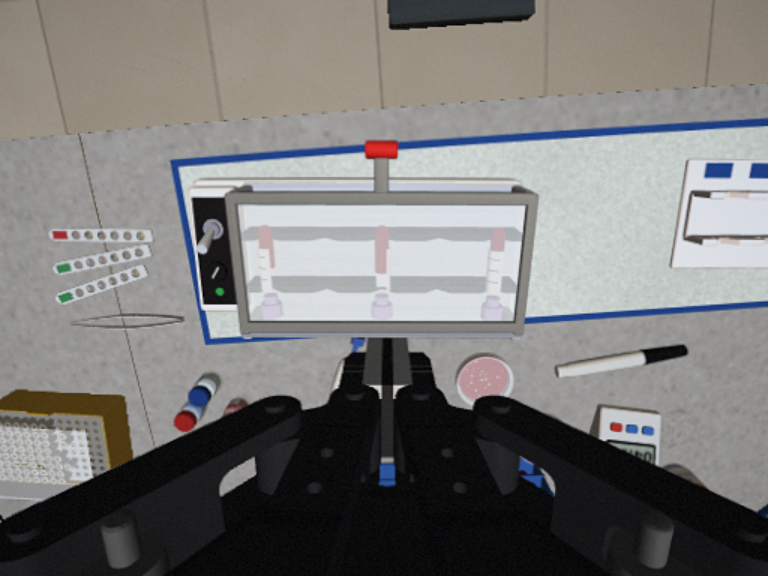

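The toggle now leans to the rear (tip (203,246), pivot (212,230)), having moved about 24 mm, which is its full throw. The cover is flat over the three tubes, and the robot is clear of everything.

```bash
python3 -c "
from station import arm
print(arm.finish_job())"
```

```text
the job is handed in; nothing more can be done
None
```

The job is handed in: the three lavender tubes are seated in places 0, 2 and 4, the cover is closed over them, the switch was flipped on last, and the red-capped tube was left in the cradle (the hand-in returned no verdict).

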